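# Set a controller board under the bench magnifier

## Robot

A 7-joint arm with a two-finger parallel gripper is mounted at the origin on the work surface. World frame = base frame: x ahead of the robot, y to its left, z up, the work surface at z = 0. Lengths are in m, angles in rad, forces in N, time in s.
With the tool pointing down it reaches from about 0.4 to 0.85 m from the base axis. Payload 4.5 kg.
Tool frame: the origin (TCP) lies at the very end of the fingers, on their centre line; the grasp point (between the pads) lies 19 mm behind it (r.grip_point_offset is the distance from the TCP to the grasp point, in m); z points along the fingers, y is the line along which they close (so a half turn about z gives the same grasp; the last joint's range is limited). The gripper opens to 88 mm and grips with 3 to 60 N. Pads are 18 mm wide; open, the fingers measure 123 mm over their backs; the gripper's body (75 mm by 187 mm) begins 45 mm behind the grasp point.
Start: joints at [-1.269, 0.689, -0.195, 1.565, 0.157, 0.902, -0.215], TCP at [0.165, 0.603, 0.239] pointing down, gripper open.
Joint ranges: [-3.01, 3.01], [-0.46, 2.08], [-1.47, 1.51], [0.13, 2.56], [-1, 4.14], [0.04, 2.09], [-2.66, 2.66]. Speed limits (rad/s): [2.57, 2.57, 3.14, 3.14, 3.14, 3.14, 3.14].

## Interface

Orientations are given as a unit quaternion [x, y, z, w].
In Python, from plant import r gives the robot as it stands.
- The arm moves only by the tool carry_out, never from a script. Its argument "rows" is a list of rows, each a list of 3 entries, a list of its own where there are three numbers: the shift along the tool's x, y, z in cm, then the turn, a rotation vector about the tool's x, y, z in degrees, then the closure, from 0 (fully open) to 1 (shut). A call has 1 to 12 rows; each row is the pose to reach, as a shift and turn from the pose commanded when the call began, along the tool's axes at that moment; what a row does not reach only later rows make up. A row lasts 1/10 s, in which the tool goes at most 50 mm and 8.59 degrees, less where a joint would pass 70% of its speed; a pose out of reach is approached as far as the arm can. A call with a gripper value outside its range is refused whole. The fingers move at their own pace and stop on an object; "newtons" is the grip in N (left out, the last holds). Time passes only in rows, so rows that repeat a pose let the fingers close. It gives the time, the measured TCP pose, the force, the opening and the grip force at its end, in the units of the state.
- r.get_state(): the state, without advancing time (a new reading comes with each control period).
- r.snapshot(name): name is "scene" or "top"; returns a dict with "image" (480x640x3 uint8, red, green, blue), "fx", "fy", "cx", "cy" (pixels), "pose" (4x4, takes a point from camera to world coordinates). Camera axes: x right, y up, looking along -z (the intrinsics and any distortion apply to the point x, -y, -z); pixel columns grow to the right and rows downward; lengths in m; the calibration is good to about 2 mm. A picture is of the moment at which its call begins. There is no depth.
- r.finish_job(): hands the job in; it is judged then, once.
The state is a dict: "clock": time; "q": joint angles; "qd": joint speeds; "joint_torque": joint torques, N m; "tool_pos": TCP position; "eef_rot": TCP orientation; "contact_force": force on the tool from outside, world axes, zero at the start; "moment": the same for the moment, N m; "opening": opening from 0.0 (shut) to 1.0 (fully open); "finger_force": force on a finger pad.
Only numpy, scipy, OpenCV 4.12 (cv2) and the standard library are available. Lean on these libraries where they do the work, as an engineer would, in place of code of your own. Each camera call takes 0.05 s, during which the arm holds its last target. There are 200 camera calls.

## Task

Get the controller board ready for inspection: lay it heatsink up on the sloping platen of the work rest, fairly central and with one long edge resting on the ledge, and let go of it. Then swing the magnifier over it and tilt its head so that the lens looks squarely at the board: lens centred over the board and parallel with it. Leave the platen at the slope it is set to, do not touch the lens glass or drop the board, and leave the other things on the bench where they are.

Things in the scene. Friction and masses are not known exactly. Their poses are not given: they have to be found in the camera images.
- tilt_hinge (a point): Bench magnifier, fixed: cream foot 156 mm across, steel column 25 mm thick, level arm 240 mm above the bench, tilting head at its end. The arm swivels about the column (0.5 N m friction), stays where left, and starts 40 to 50 degrees left of the rest. Point: on the arm, middle of the head's tilt hinge; x points along the arm to the column's axis, 165 mm away, y along the hinge, z up.
- lamp_head (a joint): Tilt of the magnifier's head about the level hinge (at right angles to the arm) at the end of the arm, rad. 0 is level; positive lowers the handle side. It turns stiffly (friction 1.2 N m, about 5 N at the handle), stays where left, and travels from -0.5 to 1.2.
- handle_mid (a point): Centre of the head's black grip handle, a bar 72 mm long, 20 mm wide and 24 mm high that sticks straight out of the head's rim on the side away from the column. Its x axis runs along the handle towards the column, y across the handle (level, parallel with the tilt hinge), z up, square to the head's plane. The point is 222 mm from the tilt hinge, in the plane of the hinge and the lens, and 122 mm from the lens centre.
- lens: Clear lens disc, 112 mm across, inside the cream head ring (164 mm across, 36 mm high). Origin: lens centre, 100 mm from the tilt hinge. z is the optical axis (up through the head), x in the lens plane towards the column. The glass lies recessed, 14 mm below the ring's top.
- platen (a joint): Slope of the work rest's platen above the horizontal, rad; its hinge lies along the front, below the ledge. It is clamped and stays where it was set unless forced.
- ledge_mid (a point): On the work rest: a grey aluminium platen 190 mm wide, 153 mm up the slope from the ledge, with a ledge 14 mm high along its lower edge, between two blue quadrant cheeks 6 mm thick, 210 mm apart and up to 136 mm high. The point is in the corner of platen surface and ledge, midway along the ledge. x runs up the slope, y along the ledge (to the robot's left), z square out of the platen. The rest stands between robot and column, and slopes up away from the robot.
- platen_top (a point): Middle of the upper edge of the platen's surface, 153 mm up the slope from ledge_mid.
- board_grip (a point): Controller board: green circuit board on an aluminium plate, 100 mm (x) by 160 mm (y) by 6 mm thick, about 0.3 kg, with a finned aluminium heatsink in its middle, 50 mm (x) by 44 mm (y), its top 46 mm above the underside. The point is in the middle of the heatsink, 28 mm above the underside; z up out of the board. Low parts (up to 22 mm above the underside) stand along the two long edges, but beside the heatsink in y the board is bare.
- board: The same controller board, by the centre of its underside.
- module: Bystander: stack of circuit boards between aluminium plates, 120 x 120 x 112 mm. Origin: underside centre.
- tweezers: Bystander: black tweezers, 125 mm long, lying.
- marker: Bystander: white marker pen with black cap, 140 mm long, lying.
- reel: Bystander: reel of solder, 64 mm across, 44 mm high, standing on end.
- screwdriver: Bystander: screwdriver, 170 mm long, lying.
- parts_tray: Bystander: blue divided tray, 110 x 160 x 30 mm.
- multimeter: Bystander: yellow multimeter, 155 x 78 x 36 mm, lying.
There are look-alikes about, which are no part of the job. What is shaped like the board but orange or red is not meant.

How it is judged:
On the way, in this order (a step that is already met when the one before it is completed fails the run):
1. the board lies flat on the platen, heatsink up, long edge against the ledge (within 5 mm), within 20 mm of the middle, and is let go (x of board_grip in the frame of ledge_mid between 0.046 and 0.055 m and y of board_grip in the frame of ledge_mid between -0.02 and 0.02 m and z of board_grip in the frame of ledge_mid between 0.024 and 0.032 m and angle between the z axis of board_grip and the z axis of ledge_mid, either way round below 0.06 rad and angle between the x axis of board_grip and the x axis of ledge_mid, either way round below 0.06 rad and contact force between board and the fingers below 0.1 N), for 0.3 s.
2. the lens is over the board (within 30 mm of its middle, measured in the board's plane) and parallel with it within 0.12 rad (x of board_grip in the frame of ledge_mid between 0.046 and 0.055 m and y of board_grip in the frame of ledge_mid between -0.02 and 0.02 m and z of board_grip in the frame of ledge_mid between 0.024 and 0.032 m and angle between the z axis of board_grip and the z axis of ledge_mid, either way round below 0.06 rad and angle between the x axis of board_grip and the x axis of ledge_mid, either way round below 0.06 rad and x of lens in the frame of board_grip between -0.03 and 0.03 m and y of lens in the frame of board_grip between -0.03 and 0.03 m and z of lens in the frame of board_grip above 0.03 m and angle between the z axis of lens and the z axis of board_grip, either way round below 0.12 rad), for 0.3 s.
At the end, for the whole second after the job is handed in: Board released, flat on the platen (0.06 rad, 4 mm), heatsink up, long edge along the ledge (0.06 rad, within 5 mm), within 20 mm of the middle; lens on its upper side, within 30 mm of its middle both ways in the board's plane, parallel within 0.12 rad; board and lens at rest (all of step 2 and linear speed of board below 0.02 m/s and linear speed of lens below 0.01 m/s); the robot touches nothing.
It fails at once if the platen is forced from its set slope (its upper edge moves more than 6 mm) (distance of platen_top from where it was at the start of the episode above 0.006 m).
It fails at once if the lens glass is touched (more than 1 N) (contact force between lens and anything else above 1 N).
It fails at once if the board is dropped (moves faster than 0.6 m/s with the fingers off it) (linear speed of board above 0.6 m/s and contact force between board and the fingers below 0.1 N).
It fails at once if a bystander (module, tweezers, marker, reel, screwdriver, tray, multimeter) is moved more than 30 mm (distance of any of module, tweezers, marker, reel, screwdriver, parts_tray, multimeter from where it was at the start of the episode above 0.03 m).
It also fails if it takes over 67 s, if anything falls off the work surface, if the arm or the gripper's body presses on something with over 40 N, if the wrist force passes 120 N, or if a joint passes its speed limit or range.

## Working session

There is one attempt and no reset: what is moved stays moved. The work goes in short steps, Python scripts to look and compute and a tool call to move; the robot and the scene stay as the last step left them, time stands still between calls to the robot, and variables do not carry over. Pictures are saved under pics/ and viewed, at most 11 in all, crops included, and the job is handed in when it is done.

Besides the shell and the picture viewer there is one more tool, called as name([rows], argument=value, ...), one row to a line, values as JSON. carry_out: Moves the arm, as the interface text tells. Its arguments: {"type":"object","properties":{"rows":{"type":"array"},"newtons":{"type":"number"}},"required":["rows"]}

```bash
mkdir -p pics; ls; python3 - <<'E'
from plant import r
import cv2,json,numpy as np
for n in("scene","top"):
    s=r.snapshot(n); cv2.imwrite(f"pics/{n}0.png",s["image"][:,:,::-1]); print(n,s["fx"],s["fy"],s["cx"],s["cy"],[k for k in s]); print(np.round(s["pose"],4).tolist())
s=r.get_state();print(s)
E
```

```text
pics
scene 465.7628319180526 465.7628319180526 323.38072291727417 240.26898977285435 ['image', 'fx', 'fy', 'cx', 'cy', 'pose']
[[0.2032, -0.6835, 0.7011, 1.2648], [0.979, 0.1549, -0.1328, -0.1581], [-0.0178, 0.7134, 0.7005, 0.9051], [0.0, 0.0, 0.0, 1.0]]
top 530.4709931150717 530.4709931150717 315.2484950322577 231.78336432165293 ['image', 'fx', 'fy', 'cx', 'cy', 'pose']
[[0.0115, 0.9806, -0.1959, 0.2754], [-0.9999, 0.0103, -0.0072, -0.0178], [-0.005, 0.196, 0.9806, 1.4787], [0.0, 0.0, 0.0, 1.0]]
{'clock': 0.1, 'q': array([-1.26918799,  0.68990525, -0.19448736,  1.56623144,  0.15731827,
        0.90247074, -0.21508758]), 'qd': array([ 0.00096088, -0.00228641, -0.00014959, -0.00464214,  0.00046234,
       -0.00074615,  0.00090463]), 'joint_torque': array([-4.14838243e-03, -5.28496027e+01, -1.27164379e+00, -1.53837401e+01,
       -5.25308470e-02,  1.99674789e-03,  4.61638604e-05]), 'tool_pos': array([0.16530161, 0.60216841, 0.23798847]), 'eef_rot': array([ 1.33467776e-01,  9.91052820e-01, -8.11656322e-04, -3.44174944e-05]), 'contact_force': array([-0.4892888 ,  0.37657788, -1.00669161]), 'moment': array([0.03007239, 0.00720262, 0.01707404]), 'finger_force': 0.0, 'opening': 0.9966008086265263}
```

View pics/scene0.png

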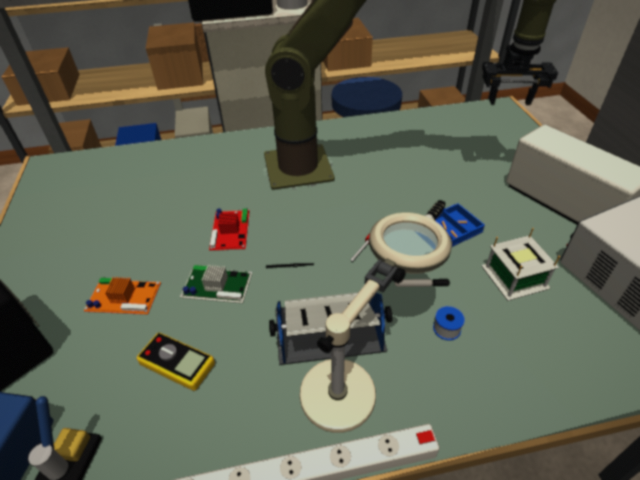

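View pics/top0.png

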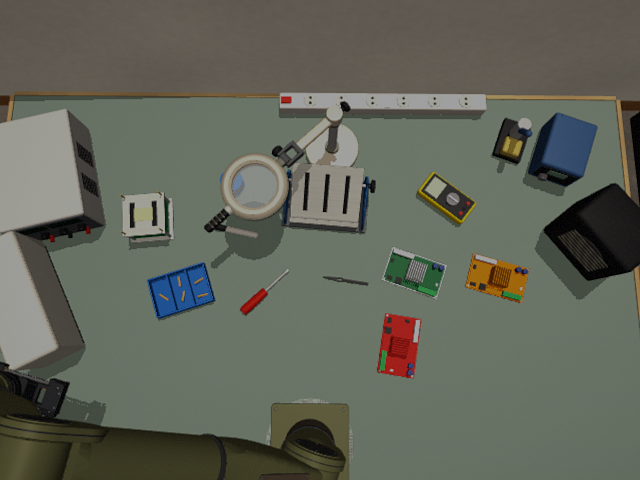

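Look-alikes for the board: green (scene 216,282 / top 415,272), orange (scene 122,294 / top 498,278), red (scene 230,228 / top 400,346). The green one with the grey heatsink fits the description. Next is a close crop of it together with the rest.

```bash
cat > h.py <<'E'
import numpy as np, cv2
from plant import r
from scipy.spatial.transform import Rotation as R
def snap(n): return r.snapshot(n)
def ray(s,u,v):
    d=np.array([(u-s["cx"])/s["fx"],-(v-s["cy"])/s["fy"],-1.0]); P=np.array(s["pose"])
    return P[:3,3],P[:3,:3]@d
def onz(s,u,v,z):
    o,d=ray(s,u,v); return o+d*(z-o[2])/d[2]
def tri(rays):
    A=np.zeros((3,3));b=np.zeros(3)
    for o,d in rays:
        d=d/np.linalg.norm(d);M=np.eye(3)-np.outer(d,d);A+=M;b+=M@o
    p=np.linalg.solve(A,b); return p,[np.linalg.norm((np.eye(3)-np.outer(d,d)/(d@d))@(p-o)) for o,d in rays]
def proj(s,p):
    P=np.array(s["pose"]);c=P[:3,:3].T@(np.array(p)-P[:3,3])
    return np.array([s["cx"]+s["fx"]*c[0]/-c[2], s["cy"]+s["fy"]*-c[1]/-c[2]])
def crop(img,x,y,w,h,k,name):
    c=cv2.resize(img[y:y+h,x:x+w,::-1],None,fx=k,fy=k,interpolation=cv2.INTER_CUBIC)
    for i in range((-x)%20,w,20):
        cv2.line(c,(int(i*k),0),(int(i*k),6),(0,0,255),1); cv2.putText(c,str(x+i),(int(i*k)+2,12),0,.35,(0,0,255),1)
    for i in range((-y)%20,h,20):
        cv2.line(c,(0,int(i*k)),(6,int(i*k)),(0,0,255),1); cv2.putText(c,str(y+i),(0,int(i*k)+12),0,.35,(0,0,255),1)
    cv2.imwrite(f"pics/{name}.png",c)
E
python3 - <<'E'
from h import *
t=snap("top");s=snap("scene")
crop(t["image"],198,98,256,200,3,"topc")
crop(s["image"],170,190,290,216,2.75,"scenec")
E
```

```text
(no output)
```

View pics/topc.png

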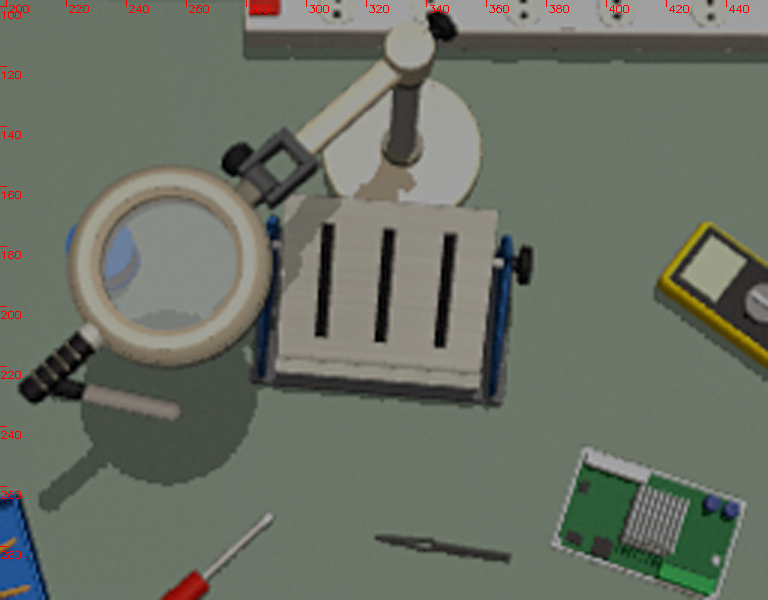

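View pics/scenec.png

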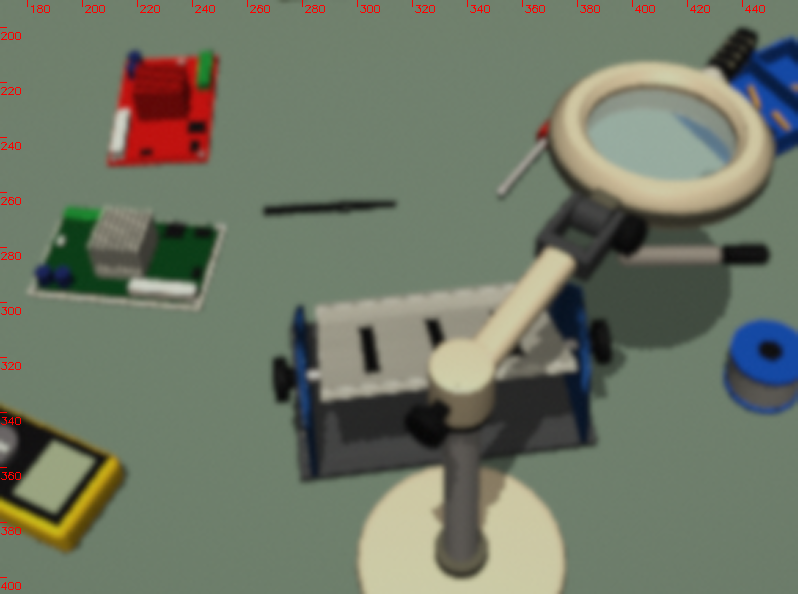

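Crops: the green board has a grey heatsink (topc ~(655,520), scene crop (123,243)). The platen's upper corners are at topc (285,194) and (498,211). The lens is at topc (170,266), the handle at (60,365), and the column top at (408,48).

```bash
cat > m.py <<'E'
from h import *
t=snap("top");s=snap("scene")
T=lambda p:ray(t,198+p[0]/3,98+p[1]/3)
S=lambda p:ray(s,170+p[0]/2.75,190+p[1]/2.75)
def both(n,a,b):
    p,e=tri([T(a),S(b)]); print(n,np.round(p,4),np.round(e,4)); return p
print("board corners z=.006")
C=[];
for a,b in zip([(586,450),(745,503),(718,598),(553,545)],[(225,226),(200,308),(28,292),(66,207)]):
    pass
a=[(586,450),(745,503),(718,598),(553,545)]
A=np.array([onz(t,198+p[0]/3,98+p[1]/3,.006) for p in a]);print(np.round(A,4),A.mean(0))
b=[(200,308),(28,292),(66,207),(225,226)]
B=np.array([onz(s,170+p[0]/2.75,190+p[1]/2.75,.006) for p in b]);print(np.round(B,4),B.mean(0))
for Q in(A,B): print([round(np.linalg.norm(Q[i]-Q[(i+1)%4]),4) for i in range(4)], [round(np.degrees(np.arctan2(*(Q[i]-Q[j])[1::-1])),1) for i,j in((1,0),(2,3),(3,0),(2,1))])
both("plat upL",(285,194),(578,368)); both("plat upR",(498,211),(320,392))
both("ledge R",(480,387),(316,310)); both("ledge L",(276,372),(545,285))
both("coltop",(408,46),(462,362)); both("colbase",(402,148),(462,552))
print("foot",onz(t,198+402/3,98+143/3,.01))
both("ring",(170,266),(661,141)); both("handle tip",(32,388),(747,37)); both("handle root",(92,338),(718,75))
both("hinge clevis",(280,168),(590,225))
E
python3 m.py
```

```text
board corners z=.006
[[ 0.5254 -0.2271  0.006 ]
 [ 0.477  -0.3741  0.006 ]
 [ 0.3887 -0.3461  0.006 ]
 [ 0.4359 -0.1951  0.006 ]] [ 0.4567356  -0.28560392  0.006     ]
[[ 0.5317 -0.2231  0.006 ]
 [ 0.4798 -0.3733  0.006 ]
 [ 0.3815 -0.3388  0.006 ]
 [ 0.4393 -0.1921  0.006 ]] [ 0.4580666  -0.28183462  0.006     ]
[np.float64(0.1548), np.float64(0.0927), np.float64(0.1582), np.float64(0.0951)] [np.float64(-108.2), np.float64(-107.4), np.float64(160.3), np.float64(162.4)]
[np.float64(0.1588), np.float64(0.1041), np.float64(0.1576), np.float64(0.0975)] [np.float64(-109.1), np.float64(-111.5), np.float64(161.5), np.float64(160.7)]
plat upL [0.7374 0.0549 0.1142] [0.0006 0.0006]
plat upR [ 0.7212 -0.1359  0.1202] [0.0004 0.0004]
ledge R [ 0.5788 -0.125   0.0348] [0.001 0.001]
ledge L [0.5927 0.069  0.0327] [0.0056 0.0056]
coltop [ 0.8154 -0.0515  0.2602] [0. 0.]
colbase [ 0.8158 -0.0517  0.023 ] [0.0011 0.0011]
foot [ 0.8255377  -0.05302334  0.01      ]
ring [0.6349 0.141  0.2338] [0.0009 0.0009]
handle tip [0.5334 0.2493 0.2309] [0.0016 0.0016]
handle root [0.5752 0.205  0.2342] [0.0043 0.0043]
hinge clevis [0.7151 0.0563 0.2485] [0.0048 0.0048]
```

```bash
cat >> h.py <<'E'
def down(yaw_y):
    """tool pointing down, tool y at yaw_y deg"""
    a=np.radians(yaw_y); y=np.array([np.cos(a),np.sin(a),0]); z=np.array([0,0,-1.]); return np.c_[np.cross(y,z),y,z]
def go(p,M=None,base=None):
    st=r.get_state(); p0,R0=base if base else (st["tool_pos"],R.from_quat(st["eef_rot"]).as_matrix())
    sh=R0.T@(np.array(p)-p0)*100; rv=np.zeros(3) if M is None else R.from_matrix(R0.T@M).as_rotvec(degrees=True)
    print("shift",np.round(sh,2).tolist(),"turn",np.round(rv,1).tolist())
E
cat >> m.py <<'E'
print('--slots')
a1=both("slotR up",(449,234),(375,374)); a2=both("slotR lo",(441,346),(364,328)); d=a1-a2; print(np.degrees(np.arctan2(d[2],np.hypot(d[0],d[1]))),np.linalg.norm(d))
both("knobR",(525,265),(283,380))
print("--go"); 
M=down(-108.4)
for p in [(.165,.603,.42),(.42,.38,.42),(.52,.05,.42),(.457,-.284,.2)]: go(p,M)
E
python3 m.py | sed -n '/slots/,$p'
```

```text
--slots
slotR up [ 0.7041 -0.0928  0.1055] [0.0006 0.0006]
slotR lo [ 0.6148 -0.0887  0.0457] [0.0006 0.0006]
33.79192504957968 0.10752584142391948
knobR [ 0.6812 -0.162   0.0871] [0.0014 0.0014]
--go
shift [0.05, 0.02, -18.14] turn [-0.0, -0.0, -176.9]
shift [-30.45, -14.74, -18.13] turn [-0.0, -0.0, -176.9]
shift [-48.82, -43.91, -18.13] turn [-0.0, -0.0, -176.9]
shift [-51.59, -77.79, 3.88] turn [-0.0, -0.0, -176.9]
```

carry_out([
  [[0,0,-5],[0,0,0],0],
  [[0,0,-10],[0,0,0],0],
  [[-4,-2,-14],[0,0,3],0],
  [[-8,-4,-16],[0,0,3],0],
  [[-12,-6,-17],[0,0,3],0],
  [[-16,-8,-18],[0,0,3],0],
  [[-20.5,-10,-18],[0,0,3],0],
  [[-25,-12,-18],[0,0,3],0],
  [[-29,-15,-18],[0,0,3],0],
  [[-32,-19,-18],[0,0,3],0],
  [[-35,-23,-18],[0,0,3],0],
  [[-37.5,-27,-18],[0,0,3],0],
])

```text
clock: 1.6
tool_pos: [0.4565, 0.2407, 0.4187]
eef_rot: [0.16, 0.987, -0.0, 0.0]
contact_force: [0.8, 0.6, -0.1]
opening: 1.001
finger_force: 0.0
```

```bash
python3 -c "
from h import *
print(r.get_state()['q'])
for p in [(.52,.05,.42),(.50,-.15,.35),(.457,-.284,.14)]: go(p,down(71.6))"
```

```text
[-0.48055268  0.35576456 -0.14075336  1.60205485  0.0531874   1.18715346
  0.61705858]
shift [-12.05, -16.09, -0.12] turn [0.0, 0.0, -0.0]
shift [-16.46, -35.7, 6.88] turn [0.0, 0.0, -0.0]
shift [-16.6, -49.77, 27.88] turn [0.0, 0.0, -0.0]
```

carry_out([
  [[-3,-4,0],[0,0,0],0],
  [[-6,-8,0],[0,0,0],0],
  [[-9,-12,0],[0,0,0],0],
  [[-12,-16,0],[0,0,0],0],
  [[-13,-20.5,1],[0,0,0],0],
  [[-14,-25,2],[0,0,0],0],
  [[-15,-29.5,3],[0,0,0],0],
  [[-16,-34,5],[0,0,0],0],
  [[-16.5,-38,8],[0,0,0],0],
  [[-16.5,-42,11],[0,0,0],0],
  [[-16.5,-46,14],[0,0,0],0],
  [[-16.5,-49.8,17],[0,0,0],0],
])

```text
clock: 2.8
tool_pos: [0.4549, -0.2831, 0.2478]
eef_rot: [0.159, 0.987, -0.0, 0.0]
contact_force: [1.4, 0.9, -0.1]
opening: 1.002
finger_force: 0.0
```

```bash
python3 -c "
from h import *
print(r.get_state()['q'])
for z in (.10,.014): go((.457,-.284,z),down(71.6))
t=snap('top');s=snap('scene')
a=cv2.resize(t['image'][190:310,340:500],None,fx=2.5,fy=2.5,interpolation=2);b=cv2.resize(s['image'][190:310,150:310],None,fx=2.5,fy=2.5,interpolation=2)
cv2.imwrite('pics/pre.png',np.hstack([a,b])[:,:,::-1])"
```

```text
[ 0.48821242  0.55618407 -0.02811634  1.83068551  0.02169618  0.75408991
  1.69909615]
shift [-0.22, -0.02, 14.78] turn [-0.0, 0.1, 0.1]
shift [-0.21, -0.02, 23.38] turn [-0.0, 0.1, 0.1]
```

View pics/pre.png

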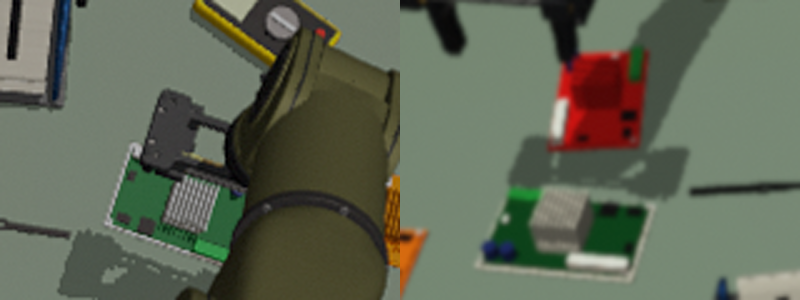

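Both views show the open gripper above the green board, with its fingers astride the heatsink in the board's y direction. Descending now.

carry_out([
  [[-0.2,0,4.5],[0,0,0],0],
  [[-0.2,0,9],[0,0,0],0],
  [[-0.2,0,13.5],[0,0,0],0],
  [[-0.2,0,17.5],[0,0,0],0],
  [[-0.2,0,20.5],[0,0,0],0],
  [[-0.2,0,22.5],[0,0,0],0],
  [[-0.2,0,23.4],[0,0,0],0],
  [[-0.2,0,23.4],[0,0,0],0],
], newtons=25)

```text
clock: 3.7
tool_pos: [0.4575, -0.2815, 0.0141]
eef_rot: [0.159, 0.987, 0.0, -0.0]
contact_force: [-0.5, -0.1, 0.4]
opening: 1.003
finger_force: 0.0
```

carry_out([
  [[0,0,0],[0,0,0],1],
  [[0,0,0],[0,0,0],1],
  [[0,0,0],[0,0,0],1],
  [[0,0,0],[0,0,0],1],
  [[0,0,0],[0,0,0],1],
  [[0,0,0],[0,0,0],1],
  [[0,0,0],[0,0,0],1],
  [[0,0,0],[0,0,0],1],
])

```text
clock: 4.5
tool_pos: [0.4573, -0.2834, 0.0151]
eef_rot: [0.16, 0.987, -0.001, 0.0]
contact_force: [-1.9, -4.4, 5.3]
opening: 0.498
finger_force: 25.0
```

```bash
cat >> h.py <<'E'
YAW=-4.3; SL=34.0; L=np.array([.6025,-.031,.0315])
def platen(sl=None,yaw=None):
    a=np.radians(YAW if yaw is None else yaw); s=np.radians(SL if sl is None else sl)
    x=np.array([np.cos(a)*np.cos(s),np.sin(a)*np.cos(s),np.sin(s)]); y=np.array([-np.sin(a),np.cos(a),0]); return np.c_[x,y,np.cross(x,y)]
def tool_on_platen(): P=platen(); return np.c_[-P[:,0],P[:,1],-P[:,2]]
def pp(x,y,z): return L+platen()@np.array([x,y,z])
E
python3 -c "
from h import *
M=tool_on_platen()
for p in [(.457,-.283,.22),(.52,-.12,.27),pp(.06,0,.115),pp(.056,0,.045)]: print(p);go(p,M)"
```

```text
(0.457, -0.283, 0.22)
shift [0.02, 0.0, -20.49] turn [-4.3, -33.8, -13.7]
(0.52, -0.12, 0.27)
shift [-0.82, 17.45, -25.51] turn [-4.3, -33.8, -13.7]
[ 0.58797607 -0.02990794  0.1603909 ]
shift [-4.41, 28.16, -14.57] turn [-4.3, -33.8, -13.7]
[ 0.62370257 -0.03259423  0.10012149]
shift [-7.88, 29.04, -8.54] turn [-4.3, -33.8, -13.7]
```

carry_out([
  [[0,0,-2],[0,0,0],1],
  [[0,0,-5],[0,0,0],1],
  [[0,0,-9],[0,0,0],1],
  [[0,0,-13],[0,0,0],1],
  [[0,0,-17],[0,0,0],1],
  [[0,3,-21],[0,0,0],1],
  [[0,7,-24],[0,-5,-2],1],
  [[-0.3,11,-25],[-0.6,-10,-4],1],
  [[-0.6,14.5,-25.5],[-1.2,-15,-6],1],
  [[-0.8,18,-25.5],[-2,-20,-8],1],
  [[-1.5,21,-25.5],[-3,-26,-10],1],
  [[-2,24,-25],[-4,-31,-12.5],1],
])

```text
clock: 5.7
tool_pos: [0.5358, -0.0797, 0.2677]
eef_rot: [0.063, 0.972, -0.011, 0.225]
contact_force: [-1.1, -0.2, -4.6]
opening: 0.498
finger_force: 25.0
```

```bash
python3 -c "
from h import *
print(r.get_state()['q'])
M=tool_on_platen()
for p in [pp(.06,0,.13),pp(.056,0,.045)]: print(p);go(p,M)"
```

```text
[0.02510551 0.41780781 0.02795115 2.21710265 0.30430749 0.05633224
 1.18992343]
[ 0.57961179 -0.02927903  0.17282646]
shift [0.85, 5.48, 10.19] turn [-1.1, -8.0, -2.8]
[ 0.62370257 -0.03259423  0.10012149]
shift [0.07, 5.66, 18.66] turn [-1.1, -8.0, -2.8]
```

```bash
cat > k.py <<'E'
from h import *
from scipy.optimize import fsolve, lsq_linear
D=[((.165,.602),.238,(.690,1.566,.902)),((.4565,.2407),.4187,(.3558,1.602,1.187)),((.4549,-.2831),.2478,(.556,1.8307,.754)),((.5358,-.0797),.2677,(.4178,2.2171,.0563))]
A=[];b=[]
for p,z,(a,c,e) in D:
    A+= [[np.sin(a),np.sin(a+c),np.sin(a+c+e),0],[np.cos(a),np.cos(a+c),np.cos(a+c+e),1]]; b+=[np.hypot(*p),z]
x,res,_,_=np.linalg.lstsq(np.array(A),np.array(b),rcond=None); print(x,np.array(A)@x-b)
a_,b_,d_,h_=x
def ik(rr,z,tilt):
    s=np.pi-np.radians(tilt); R_=rr-d_*np.sin(s); Z=z-h_-d_*np.cos(s)
    D2=R_**2+Z**2; c=(D2-a_*a_-b_*b_)/(2*a_*b_)
    q4=np.arccos(np.clip(c,-1,1)); q2=np.arctan2(R_,Z)-np.arctan2(b_*np.sin(q4),a_+b_*np.cos(q4)); return np.round([q2,q4,s-q2-q4,c],3)
if __name__=="__main__":
    for t in [(.58,.1728),(.624,.100),(.61,.075),(.60,.08)]:
        print(t,[ik(*t,k).tolist() for k in (20,25,30,34)])
    print("handle",[ik(.469,.113,k).tolist() for k in(0,10,20,34)])
E
python3 k.py
```

```text
[0.56862152 0.3446034  0.33013892 0.34649481] [-8.47386136e-04 -1.12822288e-03  6.24218435e-05  6.06637262e-04
  7.36870408e-04  5.37619574e-04 -2.89737097e-05 -1.60339541e-05]
(0.58, 0.1728) [[0.639, 2.122, 0.032, -0.524], [0.642, 2.205, -0.142, -0.593], [0.657, 2.287, -0.326, -0.657], [0.679, 2.351, -0.482, -0.704]]
(0.624, 0.1) [[0.807, 2.039, -0.053, -0.451], [0.815, 2.12, -0.23, -0.522], [0.834, 2.198, -0.414, -0.587], [0.858, 2.257, -0.567, -0.634]]
(0.61, 0.075) [[0.848, 2.087, -0.143, -0.494], [0.862, 2.167, -0.323, -0.561], [0.888, 2.243, -0.512, -0.622], [0.917, 2.3, -0.669, -0.666]]
(0.6, 0.08) [[0.834, 2.115, -0.157, -0.518], [0.849, 2.195, -0.339, -0.584], [0.876, 2.271, -0.529, -0.644], [0.907, 2.329, -0.688, -0.688]]
handle [[0.719, 2.145, 0.278, -0.543], [0.704, 2.311, -0.048, -0.674], [0.739, 2.481, -0.427, -0.789], [0.933, 2.733, -1.118, -0.918]]
```

```bash
cat > fk.py <<'E'
from h import *
import itertools
D=[([-1.26919,.68990,-.19449,1.56623,.15732,.90247,-.21509],[.1653,.60217,.23799],[.13347,.99105,-.0008,0]),
([-.48055,.35576,-.14075,1.60205,.05319,1.18715,.61706],[.4565,.2407,.4187],[.16,.987,0,0]),
([.48821,.55618,-.02812,1.83069,.0217,.75409,1.6991],[.4549,-.2831,.2478],[.159,.987,0,0]),
([.02511,.41781,.02795,2.2171,.30431,.05633,1.18992],[.5358,-.0797,.2677],[.063,.972,-.011,.225])]
LN=(.34649,.56862,.3446,.33014)
def fk(q,S=(-1,-1,-1,-1),off=0.,LN=LN):
    Z=lambda a:R.from_euler('z',a);Y=lambda a:R.from_euler('y',a);e=np.array([0,0,1.])
    A=Z(S[0]*q[0])*Y(q[1]); p=LN[0]*e+A.apply(LN[1]*e); A=A*Z(S[1]*q[2])*Y(q[3]); p=p+A.apply(LN[2]*e)
    A=A*Z(S[2]*q[4])*Y(q[5]); p=p+A.apply(LN[3]*e); A=A*Z(S[3]*q[6]+off); return p,A
if __name__=="__main__":
    best=[]
    for S in itertools.product((-1,1),repeat=4):
        for off in np.arange(4)*np.pi/2:
            ep=eo=0
            for q,p,o in D:
                P,A=fk(q,S,off); ep+=np.linalg.norm(P-p); eo+=(A.inv()*R.from_quat(o)).magnitude()
            best.append((eo/4,ep/4,S,off))
    for b in sorted(best)[:4]: print(b)
E
python3 fk.py
```

```text
(0.0006888737589515847, np.float64(0.045912639753054534), (-1, -1, -1, -1), np.float64(1.5707963267948966))
(0.1959645144958454, np.float64(0.08612607759599458), (-1, 1, -1, -1), np.float64(1.5707963267948966))
(0.26820740733246884, np.float64(0.07948192235323356), (-1, -1, 1, -1), np.float64(1.5707963267948966))
(0.36453581672596025, np.float64(0.06307795320164122), (-1, 1, 1, -1), np.float64(1.5707963267948966))
```

```bash
cat > fk2.py <<'E'
from fk import *
Z=lambda a:R.from_euler('z',-a);Y=lambda a:R.from_euler('y',a)
def frames(q):
    A0=Z(q[0]); A1=A0*Y(q[1]); A2=A1*Z(q[2])*Y(q[3]); A3=A2*Z(q[4])*Y(q[5]); return A0,A1,A2,A3,A3*Z(q[6]-np.pi/2)
def cols(q):
    F=frames(q); c=[F[0].apply([0,0,1]),F[1].apply([0,0,1]),F[2].apply([0,0,1]),F[3].apply([0,0,1]),F[0].apply([0,1,0])]
    return np.array(c).T
A=np.vstack([cols(d[0]) for d in D]); b=np.hstack([d[1] for d in D])
V,*_=np.linalg.lstsq(A,b,rcond=None)
FK=lambda q:(cols(q)@V,frames(q)[4])
LO=np.array([-3.01,-.46,-1.47,.13,-1,.04,-2.66]);HI=np.array([3.01,2.08,1.51,2.56,4.14,2.09,2.66])
from scipy.optimize import least_squares
def IK(p,M,q0,w=.02):
    f=lambda q:np.r_[(FK(q)[0]-p)*10,(R.from_matrix(M).inv()*FK(q)[1]).as_rotvec()*2,w*(q-q0)]
    s=least_squares(f,np.clip(q0,LO+.03,HI-.03),bounds=(LO+.02,HI-.02)); e=s.fun; return s.x,np.linalg.norm(e[:3])/10,np.linalg.norm(e[3:6])/2
if __name__=="__main__":
    print(V,np.abs(A@V-b).max())
    M=tool_on_platen(); q0=r.get_state()['q']; np.set_printoptions(precision=3,suppress=True)
    for nm,p in [("pre",pp(.06,0,.13)),("place",pp(.056,0,.017))]:
        print(nm,*IK(p,M,q0,.002)); 
        for F in (M,M@np.diag([-1,-1,1])):
            print(nm,*IK(p,F,np.array([.0,.8,0,2.2,3.14,.5,q0[6]-3.14*(F is M)]),.002))
E
python3 fk2.py
```

```text
[ 0.33571116  0.56878383  0.34472262  0.32063277 -0.04590435] 0.0019079795091095364
pre [ 0.468  0.875 -0.941  2.273  2.092  0.858 -0.538] 5.717691638050812e-07 8.389873605034837e-06
pre [-0.169  0.676  0.152  2.353  3.163  0.47  -1.746] 3.1611945870732556e-08 5.513733335030446e-07
pre [-0.169  0.676  0.153  2.353  3.163  0.47   1.395] 3.1605538338278863e-08 5.521794949204645e-07
place [ 0.453  1.118 -0.909  2.139  2.231  0.946 -0.497] 4.813610907721421e-07 7.610579500804756e-06
place [-0.137  0.909  0.136  2.214  3.173  0.565 -1.764] 1.978046215920464e-08 4.181205844309486e-07
place [-0.138  0.909  0.136  2.214  3.174  0.565  1.377] 1.978638743645776e-08 4.1888141543496926e-07
```

```bash
cat > plan.py <<'E'
from fk2 import *
np.set_printoptions(precision=2,suppress=True)
st=r.get_state();q0=st['q'];M=tool_on_platen();p0=np.array([.5358,-.0797,.2677]);pe=np.array([.54,-.045,.27])
qe,_,_=IK(pe,M,np.array([-.17,.676,.15,2.35,3.16,.47,-1.75]),.002); print(q0,qe)
N=22;P=[];q=q0.copy()
for i in range(1,N+1):
    f=i/N; ref=q0+(qe-q0)*f; ref[5]=np.interp(f,[0,.22,1],[q0[5],.4,qe[5]]); ref[4]=np.interp(f,[0,.12,1],[q0[4],.45,qe[4]])
    O=FK(ref)[1].as_matrix(); qn,ep,eo=IK(p0+(pe-p0)*f,O,ref if i==1 else q+(ref-prev),.05); prev=ref
    P.append((p0+(pe-p0)*f,O)); print(i,qn,"dq",np.abs(qn-q).max(),round(ep,4),round(eo,3)); q=qn
B=(st['tool_pos'],R.from_quat(st['eef_rot']).as_matrix())
for k in (0,11):
    for p,O in P[k:k+11]: go(p,O,B)
    B=P[10]; print()
E
python3 plan.py
```

```text
[0.03 0.42 0.03 2.22 0.3  0.06 1.19] [-0.15  0.42  0.16  2.35  3.2   0.22 -1.72]
1 [0.02 0.42 0.   2.15 0.34 0.2  1.06] dq 0.14548505068792558 0.0 0.0
2 [-0.    0.43 -0.01  2.09  0.37  0.33  0.93] dq 0.13237952582793447 0.0 0.0
3 [-0.02  0.45 -0.03  2.03  0.43  0.46  0.8 ] dq 0.12793994815237875 0.0 0.0
4 [-0.06  0.47 -0.06  1.99  0.53  0.57  0.67] dq 0.13043143096099252 0.0 0.0
5 [-0.1   0.49 -0.08  1.97  0.63  0.66  0.54] dq 0.13379774456428029 0.0 0.0
6 [-0.11  0.49 -0.1   2.01  0.75  0.64  0.41] dq 0.13308674323038705 0.0 0.0
7 [-0.13  0.48 -0.11  2.05  0.88  0.62  0.27] dq 0.13263462106417856 0.0 0.0
8 [-0.14  0.48 -0.12  2.09  1.    0.61  0.14] dq 0.13192076320864982 0.0 0.0
9 [-0.15  0.48 -0.13  2.13  1.13  0.59  0.01] dq 0.13091920909153743 0.0 0.0
10 [-0.16  0.47 -0.13  2.17  1.25  0.57 -0.12] dq 0.12948768472391137 0.0 0.0
11 [-0.16  0.47 -0.13  2.21  1.38  0.55 -0.25] dq 0.13115412316591524 0.0 0.0
12 [-0.16  0.47 -0.13  2.25  1.52  0.54 -0.37] dq 0.1336786466473605 0.0 0.0
13 [-0.16  0.46 -0.12  2.28  1.65  0.52 -0.49] dq 0.135880999867257 0.0 0.0
14 [-0.16  0.46 -0.1   2
[... 1071 characters left out ...]
ift [-0.02, 1.43, -0.08] turn [20.0, 1.2, 6.5]
shift [-0.03, 1.59, -0.09] turn [19.5, -1.3, 5.7]
shift [-0.03, 1.74, -0.1] turn [18.6, -3.5, 5.0]

shift [0.01, 0.15, -0.06] turn [-1.3, -2.0, -0.4]
shift [0.02, 0.3, -0.12] turn [-2.9, -3.8, -0.8]
shift [0.02, 0.44, -0.18] turn [-4.7, -5.2, -1.3]
shift [0.03, 0.59, -0.24] turn [-6.7, -6.3, -1.8]
shift [0.04, 0.74, -0.3] turn [-8.7, -7.0, -2.3]
shift [0.05, 0.89, -0.35] turn [-10.8, -7.4, -2.9]
shift [0.06, 1.03, -0.41] turn [-12.9, -7.5, -3.5]
shift [0.07, 1.18, -0.47] turn [-14.9, -7.2, -4.2]
shift [0.07, 1.33, -0.53] turn [-16.8, -6.7, -4.9]
shift [0.08, 1.48, -0.59] turn [-18.5, -5.8, -5.6]
shift [0.09, 1.62, -0.65] turn [-20.1, -4.8, -6.4]
```

carry_out([
  [[0,0.2,0],[2,4,4],1],
  [[0,0.3,0],[5,7,8],1],
  [[0,0.5,0],[8.5,10,11],1],
  [[0,0.6,0],[13,11.5,10],1],
  [[0,0.8,0],[17.5,11.5,9.5],1],
  [[0,1,0],[19,9,9],1],
  [[0,1.1,0],[20,6.5,8],1],
  [[0,1.3,0],[20,4,7],1],
  [[0,1.4,0],[20,1,6.5],1],
  [[0,1.6,0],[19.5,-1.5,6],1],
  [[0,1.7,0],[18.5,-3.5,5],1],
])

```text
clock: 6.8
tool_pos: [0.5404, -0.067, 0.269]
eef_rot: [0.142, 0.946, -0.16, 0.243]
contact_force: [0.5, -0.1, -4.0]
opening: 0.493
finger_force: 25.0
```

```bash
python3 -c "
from h import *
print(np.round(r.get_state()['q'],2)); go((.54,-.045,.27),tool_on_platen())"
```

```text
[-0.73  0.6   0.78  2.24  0.6   0.05  0.55]
shift [0.4, 1.96, -0.92] turn [-20.3, -4.6, -6.7]
```

```bash
cat > sim.py <<'E'
from fk2 import *
np.set_printoptions(precision=2,suppress=True)
def step(p,M,q,w=.03,n=3):
    """follow to pose from q with min-norm increments"""
    p1,R1=FK(q); rv=(R1.inv()*R.from_matrix(M)).as_rotvec()
    for i in range(1,n+1):
        q,ep,eo=IK(p1+(p-p1)*i/n,(R1*R.from_rotvec(rv*i/n)).as_matrix(),q,w)
    return q,ep,eo
def sim(base,rows,q,w=.03):
    for sh,tu in rows:
        q,ep,eo=step(base[0]+base[1]@np.array(sh)/100,(R.from_matrix(base[1])*R.from_rotvec(tu,degrees=True)).as_matrix(),q,w); print(q,round(ep,4),round(eo,3))
    return q
E
python3 - <<'E'
from sim import *
q=np.array(D[3][0]); b=(np.array(D[3][1]),R.from_quat(D[3][2]).as_matrix())
rows=[[[0, 0.2, 0], [2, 4, 4]], [[0, 0.3, 0], [5, 7, 8]], [[0, 0.5, 0], [8.5, 10, 11]], [[0, 0.6, 0], [13, 11.5, 10]], [[0, 0.8, 0], [17.5, 11.5, 9.5]], [[0, 1, 0], [19, 9, 9]], [[0, 1.1, 0], [20, 6.5, 8]], [[0, 1.3, 0], [20, 4, 7]], [[0, 1.4, 0], [20, 1, 6.5]], [[0, 1.6, 0], [19.5, -1.5, 6]], [[0, 1.7, 0], [18.5, -3.5, 5]]]
sim(b,rows,q)
# from here: return to vertical, lean, sweep
print('--')
q=r.get_state()['q']; p0=np.array([.54,-.06,.29])
P=platen(0)  # yaw frame
def ori(back,side): # back=lean of body to robot, side=lean toward +y(left) of body
    T=tool_on_platen0=np.c_[-P[:,0],P[:,1],-P[:,2]]
    n=np.array([0,0,1.]); ax=P[:,1]*(-back)+P[:,0]*(-side)
    return R.from_rotvec(ax,degrees=True).as_matrix()@T
for sg in (1,-1):
    print("side",sg); qq=q.copy()
    for bk,sd in [(15,15),(0,10),(0,0),(0,15),(0,30),(8,30),(16,30),(24,25),(30,18),(34,9),(34,0)]:
        qq,ep,eo=step(p0,ori(bk,sg*sd),qq,.03,4); print(bk,sd,qq,round(ep,4),round(eo,3))
    print(np.abs(ori(34,0)-tool_on_platen()).max())
E
```

```text
[-0.    0.42  0.03  2.15  0.26  0.2   1.15] 0.0 0.0
[-0.08  0.43  0.1   2.1   0.24  0.3   1.07] 0.0 0.0
[-0.15  0.45  0.15  2.05  0.23  0.42  1.  ] 0.0 0.0
[-0.25  0.47  0.23  2.02  0.29  0.49  0.93] 0.0 0.0
[-0.35  0.49  0.31  2.01  0.35  0.53  0.84] 0.0 0.0
[-0.43  0.49  0.38  2.05  0.41  0.48  0.76] 0.0 0.0
[-0.5   0.5   0.46  2.09  0.47  0.42  0.7 ] 0.0 0.0
[-0.56  0.5   0.53  2.14  0.52  0.34  0.65] 0.0 0.0
[-0.64  0.52  0.63  2.19  0.57  0.25  0.59] 0.0 0.0
[-0.71  0.54  0.73  2.24  0.61  0.15  0.55] 0.0 0.0
[-0.75  0.55  0.8   2.28  0.67  0.06  0.51] 0.0001 0.001
--
side 1
15 15 [-0.33  0.43  0.26  2.02  0.4   0.52  1.05] 0.0 0.0
0 10 [-0.14  0.51  0.1   1.77  0.16  0.89  1.34] 0.0 0.0
0 0 [ 0.03  0.51 -0.01  1.76  0.01  0.87  1.52] 0.0 0.0
0 15 [-0.22  0.52  0.15  1.78  0.24  0.9   1.25] 0.0 0.0
0 30 [-0.43  0.59  0.28  1.79  0.43  0.97  1.03] 0.0 0.0
8 30 [-0.49  0.54  0.33  1.91  0.54  0.8   0.89] 0.0 0.0
16 30 [-0.59  0.52  0.42  2.04  0.69  0.62  0.7 ] 0.0 0.0
24 25 [-0.66  0.48  0.56  2.18  0.87  0.36  0.51] 0.0 0.0
30 18 [-0.73  0.48  0.77  2.29  1.26  0.06  0.15] 0.0003 0.004
34 9 [-0.19  0.38  0.09  2.32  2.06  0.25 -0.63] 0.0 0.0
34 0 [ 0.16  0.39 -0.23  2.29  2.29  0.19 -0.78] 0.0 0.0
1.1102230246251565e-16
side -1
15 15 [ 0.61  0.53 -0.65  1.94  0.11  0.5   1.48] 0.0 0.0
0 10 [ 0.45  0.59 -0.54  1.71  0.15  0.9   1.39] 0.0 0.0
0 0 [ 0.29  0.56 -0.44  1.73  0.28  0.92  1.24] 0.0 0.0
0 15 [ 0.53  0.62 -0.6   1.7   0.09  0.9   1.46] 0.0 0.0
0 30 [ 0.73  0.73 -0.76  1.68 -0.06  0.91  1.65] 0.0 0.0
8 30 [ 0.8   0.7  -0.81  1.8  -0.08  0.72  1.7 ] 0.0 0.0
16 30 [ 0.87  0.68 -0.87  1.91 -0.09  0.51  1.75] 0.0 0.0
24 25 [ 0.85  0.62 -0.85  2.05 -0.07  0.27  1.75] 0.0 0.0
30 18 [ 0.73  0.53 -0.73  2.16 -0.05  0.06  1.71] 0.0002 0.003
34 9 [ 0.75  0.57 -0.96  2.23  1.84  0.35 -0.22] 0.0 0.0
34 0 [ 0.6   0.53 -0.9   2.24  1.76  0.52 -0.22] 0.0 0.0
1.1102230246251565e-16
```

```bash
cat > s2.py <<'E'
from sim import *
P=platen(0)
def ori(back,side):
    T=np.c_[-P[:,0],P[:,1],-P[:,2]]
    return R.from_rotvec(P[:,1]*(-back)+P[:,0]*(-side),degrees=True).as_matrix()@T
if __name__=="__main__":
  q=r.get_state()['q']
  for p0 in ([.54,-.06,.32],[.58,-.1,.3]):
    for w in ([(10,25),(5,40),(20,45),(30,40),(40,30),(45,20),(45,8),(40,0),(34,0)],[(10,25),(0,45),(20,55),(35,50),(45,40),(50,25),(50,10),(42,0),(34,0)]):
        qq=q.copy(); print(p0)
        for bk,sd in w:
            qp=qq; n=int(np.ceil((R.from_matrix(ori(bk,sd))*FK(qq)[1].inv()).magnitude()/np.radians(6)))
            qq,ep,eo=step(np.array(p0),ori(bk,sd),qq,.03,n); print(bk,sd,qq,round(ep,4),round(eo,3),n,np.abs(qq-qp).max()/n)
E
python3 s2.py
```

```text
[0.54, -0.06, 0.32]
10 25 [-0.52  0.47  0.42  1.91  0.41  0.76  1.05] 0.0 0.0 4 0.1779313539466613
5 40 [-0.66  0.6   0.51  1.84  0.52  0.95  0.94] 0.0 0.0 3 0.06353893726004982
20 45 [-0.87  0.62  0.7   2.07  0.81  0.68  0.54] 0.0 0.0 3 0.13267547778661923
30 40 [-0.98  0.62  0.89  2.23  1.1   0.4   0.21] 0.0 0.0 2 0.1659582212089926
40 30 [-0.82  0.5   0.65  2.38  1.92  0.45 -0.65] 0.0 0.0 3 0.28621686154953374
45 20 [-0.55  0.41  0.36  2.46  2.29  0.55 -1.  ] 0.0 0.0 2 0.1880636958173587
45 8 [-0.22  0.36  0.12  2.45  2.63  0.47 -1.22] 0.0 0.0 2 0.16985133590989898
40 0 [ 0.05  0.33 -0.07  2.35  2.82  0.25 -1.31] 0.0 0.0 2 0.13316761692448292
34 0 [-0.01  0.32  0.01  2.27  2.46  0.06 -0.95] 0.0007 0.009 1 0.3582636600321475
[0.54, -0.06, 0.32]
10 25 [-0.52  0.47  0.42  1.91  0.41  0.76  1.05] 0.0 0.0 4 0.1779313539466613
0 45 [-0.66  0.67  0.51  1.77  0.5   1.08  0.98] 0.0 0.0 4 0.07867807212162065
20 55 [-0.92  0.73  0.73  2.05  0.86  0.77  0.46] 0.0 0.0 4 0.1303538151786267
35 50 [-1.04  0.75  0.89  2.27  1.36  0.5  -0.16] 0.0 0.0 3 0.20439453946184105
45 40 [-0.89  0.63  0.65  
[... 1154 characters left out ...]
  1.84  0.42  0.73  1.11] 0.0 0.0 4 0.16881320666610294
0 45 [-0.55  0.73  0.49  1.7   0.52  1.04  1.02] 0.0 0.0 4 0.07763455689968338
20 55 [-0.82  0.8   0.75  2.    0.89  0.68  0.48] 0.0 0.0 4 0.1349211893964944
35 50 [-0.92  0.82  0.91  2.23  1.54  0.41 -0.29] 0.0001 0.001 3 0.25542885829083045
45 40 [-0.71  0.68  0.58  2.37  2.09  0.66 -0.88] 0.0 0.0 3 0.19683262489578787
50 25 [-0.43  0.56  0.32  2.46  2.47  0.76 -1.16] 0.0 0.0 3 0.1276992583753942
50 10 [-0.11  0.49  0.1   2.45  2.84  0.68 -1.35] 0.0 0.0 3 0.12170526529631791
42 0 [ 0.17  0.43 -0.1   2.3   3.06  0.32 -1.46] 0.0 0.0 3 0.12047699168716143
34 0 [ 0.13  0.41 -0.04  2.19  3.06  0.06 -1.47] 0.0009 0.012 2 0.12797087418622477
```

```bash
cat > s3.py <<'E'
from s2 import *
def rows(keys,q,B,p_from,maxdeg=7,maxcm=3,show=True):
    """keys: list of (pos,M); returns final q; prints rows in groups of 12"""
    seq=[];p1,R1=B[0],R.from_matrix(B[1])
    for p,M in keys:
        rv=(R1.inv()*R.from_matrix(M)).as_rotvec(degrees=True); n=int(np.ceil(max(np.linalg.norm(rv)/maxdeg,np.linalg.norm(p-p1)*100/maxcm)))
        for i in range(1,n+1): seq.append((p1+(p-p1)*i/n,(R1*R.from_rotvec(rv*i/n,degrees=True)).as_matrix()))
        p1,R1=np.array(p),R.from_matrix(M)
    out=[]
    for i,(p,M) in enumerate(seq):
        if i%12==0 and i: B=seq[i-1]; print()
        sh=np.round(B[1].T@(p-B[0])*100,1);tu=np.round(R.from_matrix(B[1].T@M).as_rotvec(degrees=True),0)
        qn,ep,eo=step(p,M,q,.03,2); print(f"[{sh.tolist()},{tu.tolist()},1],","   #",np.abs(qn-q).max().round(2),qn[4:],round(ep,4),round(eo,3)); q=qn
    return q
E
python3 - <<'E'
from s3 import *
st=r.get_state();B=(st['tool_pos'],R.from_quat(st['eef_rot']).as_matrix())
p0=np.array([.52,-.12,.33])
K=[(p0,ori(*w)) for w in [(10,25),(0,45),(20,55),(35,50),(45,40),(50,25),(50,10),(42,0)]]
q=rows(K,st['q'],B,None)
print("final",q)
for p,bk in [(pp(.06,0,.13),40),(pp(.06,0,.13),34),(pp(.056,0,.02),34)]: q,ep,eo=step(p,ori(bk,0),q,.03,6);print(q,ep,eo)
E
```

```text
[[-0.6, -1.7, -1.0],[1.0, 4.0, -4.0],1],    # 0.2 [0.6  0.26 0.68] 0.0 0.0
[[-1.2, -3.5, -2.0],[3.0, 8.0, -8.0],1],    # 0.17 [0.54 0.43 0.84] 0.0 0.0
[[-1.8, -5.2, -3.0],[4.0, 12.0, -13.0],1],    # 0.15 [0.49 0.58 0.99] 0.0 0.0
[[-2.4, -6.9, -3.9],[6.0, 16.0, -17.0],1],    # 0.14 [0.45 0.71 1.12] 0.0 0.0
[[-2.4, -6.9, -3.9],[11.0, 17.0, -18.0],1],    # 0.07 [0.5  0.79 1.07] 0.0 0.0
[[-2.4, -6.9, -3.9],[16.0, 19.0, -20.0],1],    # 0.07 [0.53 0.86 1.03] 0.0 0.0
[[-2.4, -6.9, -3.9],[21.0, 21.0, -21.0],1],    # 0.07 [0.55 0.93 1.01] 0.0 0.0
[[-2.4, -6.9, -3.9],[26.0, 22.0, -23.0],1],    # 0.07 [0.58 1.   0.99] 0.0 0.0
[[-2.4, -6.9, -3.9],[28.0, 17.0, -22.0],1],    # 0.13 [0.67 0.92 0.86] 0.0 0.0
[[-2.4, -6.9, -3.9],[30.0, 12.0, -22.0],1],    # 0.14 [0.77 0.83 0.72] 0.0 0.0
[[-2.4, -6.9, -3.9],[32.0, 6.0, -22.0],1],    # 0.16 [0.89 0.76 0.56] 0.0 0.0
[[-2.4, -6.9, -3.9],[34.0, 1.0, -21.0],1],    # 0.19 [1.02 0.68 0.37] 0.0 0.0

[[0.0, 0.0, 0.0],[-1.0, -4.0, 2.0],1],    # 0.19 [1.18 0.59 0.18] 0.0 0.0
[[0.0, 0.0, 0.0],[-3.0, -8.0, 5.0],1],    # 0.26 [ 1.41  0.53 -0.08] 0.0 0.0
[[0.0, 0.0,
[... 486 characters left out ...]
 0.0],[-31.0, -26.0, 19.0],1],    # 0.12 [ 2.3   0.88 -0.9 ] 0.0 0.0
[[0.0, 0.0, 0.0],[-36.0, -26.0, 20.0],1],    # 0.13 [ 2.43  0.8  -0.95] 0.0 0.0
[[0.0, 0.0, 0.0],[-40.0, -26.0, 21.0],1],    # 0.14 [ 2.57  0.72 -1.02] 0.0 0.0
[[0.0, 0.0, 0.0],[-46.0, -22.0, 21.0],1],    # 0.23 [ 2.65  0.49 -1.03] 0.0 0.0

[[0.0, 0.0, 0.0],[-5.0, 4.0, 2.0],1],    # 0.21 [ 2.72  0.28 -1.05] 0.0 0.0
final [ 0.54  0.35 -0.49  2.35  2.72  0.28 -1.05]
[ 0.19  0.76 -0.46  2.4   2.59  0.79 -1.12] 4.096447767928234e-06 4.395591537932363e-05
[ 0.16  0.71 -0.38  2.31  2.49  0.55 -1.03] 2.7501435636145875e-06 3.72194762700355e-05
[ 0.17  0.93 -0.38  2.18  2.58  0.64 -1.04] 1.0755057558976844e-06 6.426137400524156e-06
```

carry_out([
  [[-0.6,-1.7,-1],[1,4,-4],1],
  [[-1.2,-3.5,-2],[3,8,-8],1],
  [[-1.8,-5.2,-3],[4,12,-13],1],
  [[-2.4,-6.9,-3.9],[6,16,-17],1],
  [[-2.4,-6.9,-3.9],[11,17,-18],1],
  [[-2.4,-6.9,-3.9],[16,19,-20],1],
  [[-2.4,-6.9,-3.9],[21,21,-21],1],
  [[-2.4,-6.9,-3.9],[26,22,-23],1],
  [[-2.4,-6.9,-3.9],[28,17,-22],1],
  [[-2.4,-6.9,-3.9],[30,12,-22],1],
  [[-2.4,-6.9,-3.9],[32,6,-22],1],
  [[-2.4,-6.9,-3.9],[34,1,-21],1],
])

```text
clock: 8.0
tool_pos: [0.5204, -0.12, 0.3294]
eef_rot: [0.037, 0.87, -0.468, 0.151]
contact_force: [0.4, -0.4, -3.5]
opening: 0.498
finger_force: 25.0
```

```bash
cat > n.py <<'E'
from s3 import *
st=r.get_state();B=(st['tool_pos'],R.from_quat(st['eef_rot']).as_matrix()); print(st['q'])
p0=np.array([.555,-.10,.31])
K=[(p0,ori(*w)) for w in [(35,50),(44,39),(48,24),(47,10),(40,0)]]+[(pp(.06,0,.13),ori(34,0))]
q=rows(K,st['q'],B,None,6)
print("final",q)
E
python3 n.py
```

```text
[-0.79  0.7   0.62  2.12  1.05  0.76  0.3 ]
[[-1.0, 1.1, 0.0],[-1.0, -4.0, 2.0],1],    # 0.16 [1.2  0.69 0.14] 0.0 0.0
[[-1.9, 2.3, 0.1],[-3.0, -8.0, 5.0],1],    # 0.2 [ 1.36  0.64 -0.07] 0.0 0.0
[[-2.9, 3.4, 0.1],[-4.0, -13.0, 7.0],1],    # 0.24 [ 1.55  0.63 -0.31] 0.0 0.0
[[-2.9, 3.4, 0.1],[-7.0, -15.0, 9.0],1],    # 0.17 [ 1.71  0.64 -0.48] 0.0 0.0
[[-2.9, 3.4, 0.1],[-11.0, -18.0, 11.0],1],    # 0.16 [ 1.86  0.67 -0.64] 0.0 0.0
[[-2.9, 3.4, 0.1],[-14.0, -20.0, 13.0],1],    # 0.15 [ 2.01  0.72 -0.79] 0.0 0.0
[[-2.9, 3.4, 0.1],[-19.0, -21.0, 14.0],1],    # 0.12 [ 2.13  0.72 -0.88] 0.0 0.0
[[-2.9, 3.4, 0.1],[-23.0, -22.0, 16.0],1],    # 0.13 [ 2.25  0.72 -0.97] 0.0 0.0
[[-2.9, 3.4, 0.1],[-28.0, -24.0, 17.0],1],    # 0.13 [ 2.39  0.73 -1.06] 0.0 0.0
[[-2.9, 3.4, 0.1],[-32.0, -23.0, 18.0],1],    # 0.1 [ 2.49  0.68 -1.11] 0.0 0.0
[[-2.9, 3.4, 0.1],[-37.0, -23.0, 19.0],1],    # 0.11 [ 2.61  0.63 -1.17] 0.0 0.0
[[-2.9, 3.4, 0.1],[-41.0, -23.0, 20.0],1],    # 0.13 [ 2.73  0.57 -1.24] 0.0 0.0

[[0.0, 0.0, 0.0],[-3.0, 2.0, 1.0],1],    # 0.11 [ 2.8   0.46 -1.27] 0.0 0.0
[[0.0, 0.0, 0.0],[-6.0, 5.0, 2.0],1],    # 0.11 [ 2.88  0.35 -1.31] 0.0 0.0
[[0.0, 0.0, 0.0],[-9.0, 7.0, 3.0],1],    # 0.12 [ 2.95  0.24 -1.35] 0.0 0.0
[[1.4, 1.6, 1.6],[-9.0, 8.0, 3.0],1],    # 0.05 [ 2.92  0.29 -1.34] 0.0 0.0
[[2.7, 3.1, 3.1],[-9.0, 9.0, 3.0],1],    # 0.05 [ 2.89  0.34 -1.35] 0.0 0.0
[[4.1, 4.7, 4.7],[-9.0, 10.0, 3.0],1],    # 0.05 [ 2.87  0.38 -1.35] 0.0 0.0
[[5.5, 6.3, 6.3],[-9.0, 11.0, 3.0],1],    # 0.05 [ 2.85  0.42 -1.36] 0.0 0.0
[[6.8, 7.8, 7.9],[-9.0, 12.0, 3.0],1],    # 0.05 [ 2.83  0.45 -1.37] 0.0 0.0
[[8.2, 9.4, 9.4],[-9.0, 13.0, 3.0],1],    # 0.05 [ 2.81  0.48 -1.37] 0.0 0.0
final [-0.01  0.68 -0.11  2.33  2.81  0.48 -1.37]
```

carry_out([
  [[-1,1.1,0],[-1,-4,2],1],
  [[-1.9,2.3,0.1],[-3,-8,5],1],
  [[-2.9,3.4,0.1],[-4,-13,7],1],
  [[-2.9,3.4,0.1],[-7,-15,9],1],
  [[-2.9,3.4,0.1],[-11,-18,11],1],
  [[-2.9,3.4,0.1],[-14,-20,13],1],
  [[-2.9,3.4,0.1],[-19,-21,14],1],
  [[-2.9,3.4,0.1],[-23,-22,16],1],
  [[-2.9,3.4,0.1],[-28,-24,17],1],
  [[-2.9,3.4,0.1],[-32,-23,18],1],
  [[-2.9,3.4,0.1],[-37,-23,19],1],
  [[-2.9,3.4,0.1],[-41,-23,20],1],
])

```text
clock: 9.2
tool_pos: [0.5548, -0.1004, 0.3109]
eef_rot: [0.038, 0.912, -0.102, 0.396]
contact_force: [0.3, 0.0, -3.6]
opening: 0.493
finger_force: 25.0
```

```bash
python3 - <<'E'
from s3 import *
st=r.get_state();B=(st['tool_pos'],R.from_quat(st['eef_rot']).as_matrix()); print(st['q'])
K=[(np.array([.555,-.09,.30]),ori(38,0)),(pp(.06,0,.10),ori(34,0))]
q=rows(K,st['q'],B,None,6)
E
```

```text
[-0.13  0.43  0.12  2.46  2.78  0.58 -1.3 ]
[[0.3, 0.4, 0.2],[-3.0, 3.0, 1.0],1],    # 0.14 [ 2.84  0.44 -1.32] 0.0 0.0
[[0.5, 0.8, 0.3],[-6.0, 6.0, 2.0],1],    # 0.12 [ 2.91  0.32 -1.36] 0.0 0.0
[[0.8, 1.2, 0.5],[-10.0, 9.0, 3.0],1],    # 0.11 [ 2.97  0.21 -1.4 ] 0.0 0.0
[[2.1, 2.7, 2.5],[-10.0, 10.0, 3.0],1],    # 0.06 [ 2.95  0.27 -1.4 ] 0.0 0.0
[[3.5, 4.1, 4.5],[-10.0, 11.0, 3.0],1],    # 0.06 [ 2.93  0.33 -1.4 ] 0.0 0.0
[[4.9, 5.6, 6.4],[-10.0, 11.0, 3.0],1],    # 0.06 [ 2.92  0.38 -1.41] 0.0 0.0
[[6.2, 7.1, 8.4],[-10.0, 12.0, 3.0],1],    # 0.06 [ 2.9   0.43 -1.42] 0.0 0.0
[[7.6, 8.5, 10.4],[-10.0, 13.0, 3.0],1],    # 0.06 [ 2.89  0.47 -1.43] 0.0 0.0
[[9.0, 10.0, 12.3],[-10.0, 13.0, 3.0],1],    # 0.06 [ 2.87  0.5  -1.44] 0.0 0.0
```

carry_out([
  [[0.3,0.4,0.2],[-3,3,1],1],
  [[0.5,0.8,0.3],[-6,6,2],1],
  [[0.8,1.2,0.5],[-10,9,3],1],
  [[2.1,2.7,2.5],[-10,10,3],1],
  [[3.5,4.1,4.5],[-10,11,3],1],
  [[4.9,5.6,6.4],[-10,11.5,3],1],
  [[6.2,7.1,8.4],[-10,12,3],1],
  [[7.6,8.5,10.4],[-10,13,3],1],
  [[9,10,12.3],[-10,13,3],1],
  [[9,10,12.3],[-10,13,3],1],
])

```text
clock: 10.2
tool_pos: [0.5962, -0.0289, 0.1444]
eef_rot: [0.037, 0.956, -0.007, 0.292]
contact_force: [-1.0, 0.0, -3.7]
opening: 0.498
finger_force: 25.0
```

```bash
python3 - <<'E'
from s3 import *
st=r.get_state(); print(st['q'],np.degrees((R.from_matrix(tool_on_platen()).inv()*R.from_quat(st['eef_rot'])).as_rotvec()))
print("tcp in platen",platen().T@(st['tool_pos']-L)*1000)
t=snap('top');s=snap('scene')
a=cv2.resize(t['image'][140:250,265:395],None,fx=3.07,fy=3.07,interpolation=2)[:336,:399];b=cv2.resize(s['image'][260:370,250:380],None,fx=3.07,fy=3.07,interpolation=2)[:336,:399]
cv2.imwrite('pics/pre2.png',np.hstack([a,b])[:,:,::-1])
E
```

```text
[-0.02  0.75 -0.08  2.31  2.9   0.52 -1.46] [-0.35  0.04  0.23]
tcp in platen [57.82  1.62 97.15]
```

View pics/pre2.png

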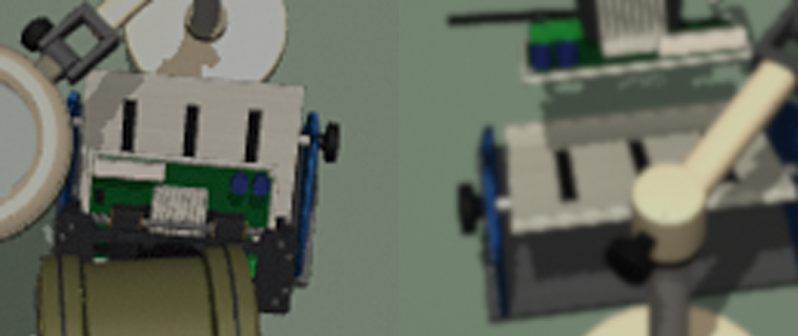

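```bash
python3 - <<'E'
from s3 import *
t=snap('top');s=snap('scene'); P=platen()
T=lambda p:ray(t,265+p[0]/3.07,140+p[1]/3.07); S=lambda p:ray(s,250+p[0]/3.07,260+p[1]/3.07)
a,ea=tri([T((90,156)),S((349,54))]); b,eb=tri([T((272,172)),S((126,80))])
for x in(a,b): print(x, P.T@(x-L)*1000)
print(np.linalg.norm(a-b),ea,eb,np.degrees(np.arctan2(*(a-b)[:2])))
E
```

```text
[0.65 0.05 0.16] [101.96  79.46  83.68]
[ 0.63 -0.11  0.16] [100.87 -74.27  82.47]
0.15373379459209643 [np.float64(0.0016843974547463745), np.float64(0.001684397454746404)] [np.float64(0.0020107414141176247), np.float64(0.0020107414141176633)] 4.385866057637215
```

carry_out([
  [[-0.6,-0.1,2],[0,0,0],1],
  [[-0.6,-0.1,4],[0,0,0],1],
  [[-0.6,-0.1,6],[0,0,0],1],
  [[-0.6,-0.1,7],[0,0,0],1],
  [[-0.6,-0.1,7.4],[0,0,0],1],
  [[-0.6,-0.1,7.4],[0,0,0],1],
])

```text
clock: 11.0
tool_pos: [0.6446, -0.037, 0.0916]
eef_rot: [0.039, 0.954, -0.009, 0.296]
contact_force: [-1.1, -0.7, -3.5]
opening: 0.494
finger_force: 25.0
```

carry_out([
  [[0,0,0.2],[0,0,0],1],
  [[0,0,0.4],[0,0,0],1],
  [[0,0,0.4],[0,0,0],1],
])

```text
clock: 11.3
tool_pos: [0.647, -0.0368, 0.088]
eef_rot: [0.039, 0.954, -0.009, 0.296]
contact_force: [-0.6, -0.2, -3.8]
opening: 0.494
finger_force: 25.0
```

carry_out([
  [[0,0,0.15],[0,0,0],1],
  [[0,0,0.3],[0,0,0],1],
  [[0,0,0.3],[0,0,0],1],
])

```text
clock: 11.6
tool_pos: [0.6486, -0.0368, 0.0859]
eef_rot: [0.039, 0.954, -0.009, 0.296]
contact_force: [-3.0, 1.5, 4.4]
opening: 0.496
finger_force: 25.0
```

carry_out([
  [[0,0,0.15],[0,0,0],1],
  [[0,0,0.3],[0,0,0],1],
  [[0,0,0.3],[0,0,0],1],
])

```text
clock: 11.9
tool_pos: [0.6489, -0.0369, 0.0855]
eef_rot: [0.038, 0.954, -0.009, 0.297]
contact_force: [-17.7, 1.2, 26.5]
opening: 0.498
finger_force: 25.0
```

carry_out([
  [[0,0,-0.25],[0,0,0],1],
  [[0.2,0,-0.25],[0,0,0],1],
  [[0.4,0,-0.25],[0,0,0],1],
  [[0.6,0,-0.25],[0,0,0],1],
  [[0.8,0,-0.25],[0,0,0],1],
  [[0.8,0,-0.25],[0,0,0],1],
])

```text
clock: 12.5
tool_pos: [0.6483, -0.0369, 0.0852]
eef_rot: [0.039, 0.952, -0.01, 0.304]
contact_force: [-0.9, -0.0, 17.9]
opening: 0.497
finger_force: 25.0
```

carry_out([
  [[0.2,0,0],[0,0,0],1],
  [[0.3,0,0],[0,0,0],1],
  [[0.3,0,0],[0,0,0],1],
])

```text
clock: 12.8
tool_pos: [0.6472, -0.0368, 0.0844]
eef_rot: [0.039, 0.951, -0.01, 0.305]
contact_force: [0.9, -0.1, 19.7]
opening: 0.493
finger_force: 25.0
```

carry_out([
  [[0,0,-0.2],[0,0,0],1],
  [[0,0,-0.3],[0,0,0],1],
  [[0,0,-0.3],[0,0,0],1],
])

```text
clock: 13.1
tool_pos: [0.6374, -0.0361, 0.0802]
eef_rot: [0.039, 0.955, -0.009, 0.295]
contact_force: [-0.1, 0.7, -3.6]
opening: 0.496
finger_force: 25.0
```

```bash
python3 - <<'E'
from s3 import *
st=r.get_state(); print(st['contact_force'],st['moment'],platen().T@st['contact_force'],np.degrees((R.from_matrix(tool_on_platen()).inv()*R.from_quat(st['eef_rot'])).as_rotvec()))
print("tcp in platen",platen().T@(st['tool_pos']-L)*1000)
t=snap('top');s=snap('scene')
a=cv2.resize(t['image'][140:250,265:395],None,fx=3.07,fy=3.07,interpolation=2)[:336,:399];b=cv2.resize(s['image'][260:370,250:380],None,fx=3.07,fy=3.07,interpolation=2)[:336,:399]
cv2.imwrite('pics/on.png',np.hstack([a,b])[:,:,::-1])
E
```

```text
[-0.05  0.68 -3.62] [ 0.03  0.97 -0.02] [-2.11  0.68 -2.94] [-0.11 -0.31  0.4 ]
tcp in platen [56.35 -2.5  20.69]
```

View pics/on.png

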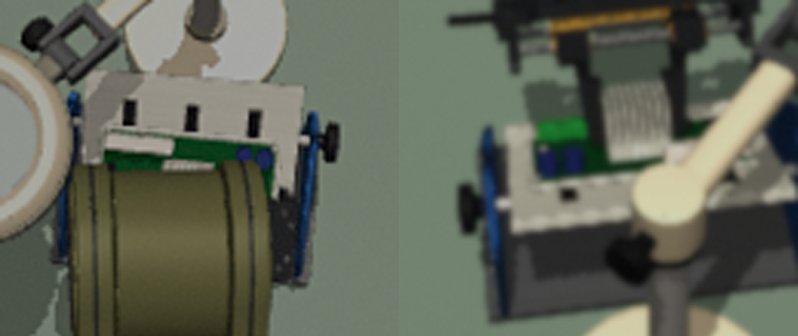

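carry_out([
  [[0.2,0,0],[0,0,0],1],
  [[0.3,0,0],[0,0,0],1],
  [[0.3,0,0],[0,0,0],1],
])

```text
clock: 13.5
tool_pos: [0.6353, -0.0358, 0.079]
eef_rot: [0.039, 0.955, -0.009, 0.296]
contact_force: [0.7, -0.2, -3.6]
opening: 0.501
finger_force: 25.0
```

```bash
python3 - <<'E'
from s3 import *
t=snap('top');P=platen();n=P[:,2]
for q in [(107,127),(274,144)]:
    o,d=ray(t,265+q[0]/3.07,140+q[1]/3.07); k=(n@(L+.012*n-o))/(n@d); print("edge mm (before last step)",P.T@(o+k*d-L)*1000)
st=r.get_state(); print("tcp",P.T@(st['tool_pos']-L)*1000, P.T@st['contact_force'])
E
```

```text
edge mm (before last step) [106.21  72.71  12.  ]
edge mm (before last step) [103.19 -74.8   12.  ]
tcp [54.3  -2.38 20.88] [-1.49 -0.11 -2.55]
```

carry_out([
  [[0.2,0,0],[0,0,0],1],
  [[0.3,0,0],[0,0,0],1],
  [[0.3,0,0],[0,0,0],1],
])

```text
clock: 13.85
tool_pos: [0.6333, -0.0356, 0.0777]
eef_rot: [0.039, 0.954, -0.009, 0.296]
contact_force: [-0.9, 0.3, -3.4]
opening: 0.494
finger_force: 25.0
```

carry_out([
  [[0.2,0,0],[0,0,0],1],
  [[0.3,0,0],[0,0,0],1],
  [[0.3,0,0],[0,0,0],1],
])

```text
clock: 14.15
tool_pos: [0.6329, -0.0354, 0.0774]
eef_rot: [0.038, 0.954, -0.009, 0.298]
contact_force: [3.3, -0.4, 1.2]
opening: 0.497
finger_force: 25.0
```

carry_out([
  [[-0.1,0,0.15],[0,0,0],1],
  [[-0.1,0,0.25],[0,0,0],1],
  [[-0.1,0,0.25],[0,0,0],1],
])

```text
clock: 14.45
tool_pos: [0.634, -0.0357, 0.0755]
eef_rot: [0.039, 0.954, -0.009, 0.297]
contact_force: [-0.3, 0.6, 5.2]
opening: 0.497
finger_force: 25.0
```

carry_out([
  [[0,0,0],[0,0,0],0.4],
  [[0,0,0],[0,0,0],0.3],
  [[0,0,0],[0,0,0],0.1],
  [[0,0,0],[0,0,0],0],
  [[0,0,0],[0,0,0],0],
  [[0,0,0],[0,0,0],0],
])

```text
clock: 15.05
tool_pos: [0.6329, -0.0357, 0.0744]
eef_rot: [0.039, 0.954, -0.009, 0.296]
contact_force: [0.6, -0.1, 0.7]
opening: 0.992
finger_force: 0.0
```

carry_out([
  [[0,0,-1],[0,0,0],0],
  [[0,0,-3],[0,0,0],0],
  [[0,0,-6],[0,0,0],0],
  [[0,0,-10],[0,0,0],0],
  [[0,0,-13],[0,0,0],0],
  [[0,0,-15],[0,0,0],0],
])

```text
clock: 15.65
tool_pos: [0.5466, -0.0296, 0.2002]
eef_rot: [0.039, 0.954, -0.009, 0.296]
contact_force: [0.3, -0.9, 0.4]
opening: 1.001
finger_force: 0.0
```

```bash
python3 - <<'E'
from s3 import *
st=r.get_state(); print(st['q'],st['tool_pos'])
t=snap('top');s=snap('scene')
a=cv2.resize(t['image'][140:250,265:395],None,fx=3.07,fy=3.07,interpolation=2)[:336,:399];b=cv2.resize(s['image'][260:370,250:380],None,fx=3.07,fy=3.07,interpolation=2)[:336,:399]
cv2.imwrite('pics/rel.png',np.hstack([a,b])[:,:,::-1])
E
```

```text
[-0.04  0.6  -0.07  2.42  2.87  0.49 -1.46] [ 0.55 -0.03  0.2 ]
```

View pics/rel.png

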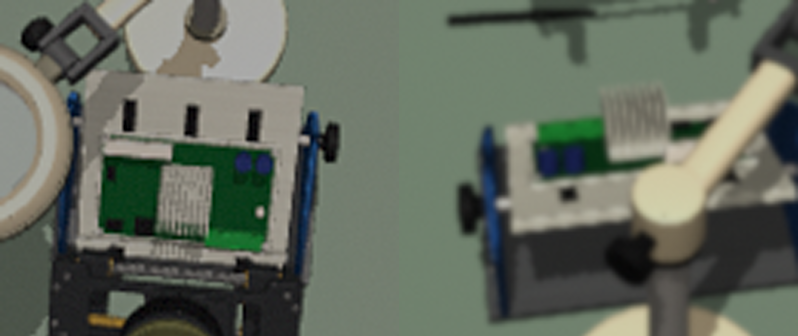

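The board lies on the platen: its upper edge runs (103,134)–(272,150) in the crop and its lower edge is next to the ledge. I'll check the numbers.

```bash
cat > chk.py <<'E'
from s3 import *
np.set_printoptions(precision=1,suppress=True)
t=snap('top');P=platen();n=P[:,2]
def pl(q,h):
    o,d=ray(t,265+q[0]/3.07,140+q[1]/3.07); k=(n@(L+h*n-o))/(n@d); return P.T@(o+k*d-L)*1000
U=[pl(q,.004) for q in[(87,72),(304,86)]];E=[pl(q,.010) for q in[(103,134),(272,150)]];Lo=[pl(q,.010) for q in[(97,236),(265,250)]]
for x in U+E+Lo: print(x)
an=lambda a,b:np.degrees(np.arctan2(b[0]-a[0],a[1]-b[1]))
print("yaw deg: plat",an(*U),"board",an(*E),an(*Lo),"gap upper",np.mean(U,0)-np.mean(E,0))
g=cv2.cvtColor(t['image'],cv2.COLOR_RGB2GRAY)
E
python3 chk.py
```

```text
[152.2  93.6   4. ]
[155.4 -96.    4. ]
[98.8 76.  10. ]
[ 96.9 -73.7  10. ]
[ 2.1 75.9 10. ]
[  2.1 -76.5  10. ]
yaw deg: plat 0.9849998423035821 board -0.7448204522320204 0.011325779835621537 gap upper [55.9 -2.4 -6. ]
```

```bash
cat > lamp.py <<'E'
from s3 import *
C=np.array([.8155,-.0516]);G=.234
def fr(a,b=0):  # tool frame for arm yaw a deg, body leaned back b deg
    P=platen(b,a); return np.c_[-P[:,0],P[:,1],-P[:,2]]
def hp(a,s,b=0,up=0.,g=G,dz=0.):
    """TCP gripping handle: arm yaw a, head tilt s, tool lean b (deg)"""
    a_,s_=np.radians(a),np.radians(s); rad=.165+g*np.cos(s_); p=np.array([*(C-rad*np.array([np.cos(a_),np.sin(a_)])),.24-g*np.sin(s_)+dz])
    M=fr(a,b); return p+M[:,2]*(.015-up),M
E
cat > p2.py <<'E'
from lamp import *
st=r.get_state();B=(st['tool_pos'],R.from_quat(st['eef_rot']).as_matrix())
p0=np.array([.52,-.12,.34])
K=[(np.array([.53,-.08,.3]),ori(40,3))]+[(p0,ori(*w)) for w in [(47,12),(46,28),(42,42),(33,52),(18,54),(0,45),(0,20),(0,0)]]
q=rows(K,st['q'],B,None,7.5,4); print("up",q)
for n,a in enumerate([-46.9]): 
    for up in (.14,0): q,ep,eo=step(*hp(a,1.7,0,up),q,.03,12); print("hp",a,up,q,ep,eo)
for a in (-40,-30,-20,-10,-4.3): q,ep,eo=step(*hp(a,1.7),q,.03,4); print("swing",a,q,ep,eo)
qs=q
for s in (10,20,28,34,37): q,ep,eo=step(*hp(-4.3,s,min(5,s/6)),q,.03,4); print("tilt",s,q,ep,eo)
E
python3 p2.py
```

```text
[[-1.5, -1.7, -3.0],[1.0, -2.0, -0.0],1],    # 0.08 [ 2.88  0.44 -1.43] 0.0 0.0
[[-3.0, -3.4, -6.1],[2.0, -4.0, -1.0],1],    # 0.08 [ 2.89  0.39 -1.4 ] 0.0 0.0
[[-4.5, -5.1, -9.1],[3.0, -5.0, -1.0],1],    # 0.08 [ 2.89  0.34 -1.37] 0.0 0.0
[[-5.4, -7.1, -10.9],[7.0, -9.0, -3.0],1],    # 0.09 [ 2.83  0.42 -1.3 ] 0.0 0.0
[[-6.3, -9.2, -12.8],[11.0, -13.0, -4.0],1],    # 0.09 [ 2.77  0.51 -1.23] 0.0 0.0
[[-6.3, -9.2, -12.8],[16.0, -12.0, -5.0],1],    # 0.17 [ 2.59  0.55 -1.11] 0.0 0.0
[[-6.3, -9.2, -12.8],[21.0, -12.0, -7.0],1],    # 0.15 [ 2.44  0.6  -1.02] 0.0 0.0
[[-6.3, -9.2, -12.8],[26.0, -12.0, -9.0],1],    # 0.13 [ 2.32  0.64 -0.94] 0.0 0.0
[[-6.3, -9.2, -12.8],[33.0, -11.0, -11.0],1],    # 0.18 [ 2.14  0.65 -0.82] 0.0 0.0
[[-6.3, -9.2, -12.8],[39.0, -9.0, -13.0],1],    # 0.16 [ 1.97  0.65 -0.7 ] 0.0 0.0
[[-6.3, -9.2, -12.8],[44.0, -5.0, -14.0],1],    # 0.23 [ 1.76  0.59 -0.46] 0.0 0.0
[[-6.3, -9.2, -12.8],[49.0, -1.0, -16.0],1],    # 0.25 [ 1.52  0.59 -0.21] 0.0 0.0

[[0.0, 0.0, 0.0],[0.0, 6.0, -3.0],1],    # 0.37 [1.2  0.66 0.16] 0.0 0.0
[[0.0, 0.0, 0.0],[1.0, 13.0, -7.0],1],  
[... 1325 characters left out ...]
832546484887e-05
swing -10 [-0.15  0.47  0.    2.18 -0.    0.49  1.25] 2.395717415272336e-06 3.950486790465527e-05
swing -4.3 [-0.03  0.47 -0.04  2.19  0.04  0.49  1.39] 1.4626866347139935e-06 2.438212234336262e-05
tilt 10 [-0.04  0.53 -0.03  2.24  0.05  0.34  1.38] 1.7805715891240235e-06 1.6713240840461402e-05
tilt 20 [-0.06  0.62 -0.01  2.28  0.06  0.19  1.37] 1.8502031929828797e-06 1.7431276417908768e-05
tilt 28 [-0.06  0.69  0.01  2.29  0.07  0.08  1.37] 1.2004431660376056e-06 1.1218700521742793e-05
tilt 34 [-0.05  0.74 -0.01  2.26  0.25  0.06  1.19] 0.0004647607267539651 0.0058268475591042885
tilt 37 [-0.03  0.77 -0.04  2.25  0.71  0.06  0.73] 0.0002323716152337454 0.0029635002853259907
```

carry_out([
  [[-1.5,-1.7,-3],[1,-2,0],0],
  [[-3,-3.4,-6],[2,-4,-1],0],
  [[-4.5,-5,-9],[3,-5,-1],0],
  [[-5.4,-7,-11],[7,-9,-3],0],
  [[-6.3,-9.2,-12.8],[11,-13,-4],0],
  [[-6.3,-9.2,-12.8],[16,-12,-5],0],
  [[-6.3,-9.2,-12.8],[21,-12,-7],0],
  [[-6.3,-9.2,-12.8],[26,-12,-9],0],
  [[-6.3,-9.2,-12.8],[33,-11,-11],0],
  [[-6.3,-9.2,-12.8],[39,-9,-13],0],
  [[-6.3,-9.2,-12.8],[44,-5,-14],0],
  [[-6.3,-9.2,-12.8],[49,-1,-16],0],
])

```text
clock: 17.0
tool_pos: [0.521, -0.1201, 0.3381]
eef_rot: [0.028, 0.86, -0.435, 0.266]
contact_force: [-1.6, -1.7, -0.2]
opening: 0.999
finger_force: 0.0
```

carry_out([
  [[0,0,0],[0,6,-3],0],
  [[0,0,0],[1,13,-7],0],
  [[0,0,0],[-2,18,-9],0],
  [[0,0,0],[-5,24,-10],0],
  [[0,0,0],[-8,29,-12],0],
  [[0,0,0],[-14,30,-11],0],
  [[0,0,0],[-20,31,-9],0],
  [[0,0,0],[-26,31,-7],0],
  [[0,0,0],[-33,32,-6],0],
  [[0,0,0],[-39,32,-4],0],
  [[0,0,0],[-46,33,-2],0],
  [[0,0,0],[-52,33,0],0],
])

```text
clock: 18.2
tool_pos: [0.5198, -0.1228, 0.3381]
eef_rot: [0.03, 0.999, 0.01, 0.005]
contact_force: [-0.4, 1.5, 0.4]
opening: 1.002
finger_force: 0.0
```

```bash
python3 - <<'E'
from lamp import *
st=r.get_state();B=(st['tool_pos'],R.from_quat(st['eef_rot']).as_matrix());print(st['q'],st['tool_pos'])
K=[hp(-46.9,1.7,0,.14)]; print(K[0][0])
q=rows(K,st['q'],B,None,7.5,4.5)
E
```

```text
[ 0.06  0.45  0.15  1.72 -0.1   0.97  1.77] [ 0.52 -0.12  0.34]
[0.54 0.24 0.36]
[[-0.0, 4.0, -0.1],[0.0, 0.0, 5.0],1],    # 0.15 [-0.11  0.97  1.61] 0.0 0.0
[[-0.0, 8.1, -0.3],[0.0, 0.0, 10.0],1],    # 0.15 [-0.11  0.97  1.46] 0.0 0.0
[[-0.0, 12.1, -0.4],[0.0, 0.0, 14.0],1],    # 0.15 [-0.12  0.98  1.3 ] 0.0 0.0
[[-0.1, 16.2, -0.6],[1.0, 0.0, 19.0],1],    # 0.15 [-0.13  0.99  1.15] 0.0 0.0
[[-0.1, 20.2, -0.7],[1.0, 0.0, 24.0],1],    # 0.15 [-0.13  1.01  1.  ] 0.0 0.0
[[-0.1, 24.2, -0.8],[1.0, 0.0, 29.0],1],    # 0.15 [-0.15  1.03  0.86] 0.0 0.0
[[-0.1, 28.3, -1.0],[1.0, 0.0, 34.0],1],    # 0.14 [-0.16  1.05  0.72] 0.0 0.0
[[-0.1, 32.3, -1.1],[1.0, 0.0, 39.0],1],    # 0.14 [-0.17  1.08  0.58] 0.0 0.0
[[-0.1, 36.4, -1.3],[1.0, 0.0, 43.0],1],    # 0.13 [-0.19  1.12  0.45] 0.0 0.0
```

carry_out([
  [[0,4,-0.1],[0,0,5],0],
  [[0,8,-0.3],[0,0,10],0],
  [[0,12,-0.4],[0,0,14],0],
  [[0,16,-0.6],[0,0,19],0],
  [[0,20,-0.7],[0.5,0,24],0],
  [[0,24.2,-0.8],[1,0,29],0],
  [[0,28.3,-1],[1,0,34],0],
  [[0,32.3,-1.1],[1,0,39],0],
  [[0,36.4,-1.3],[1,0,43],0],
  [[0,36.4,-1.3],[1,0,43],0],
])

```text
clock: 19.2
tool_pos: [0.5398, 0.2492, 0.3549]
eef_rot: [0.39, 0.921, 0.001, -0.0]
contact_force: [-0.1, 0.7, -0.5]
opening: 1.001
finger_force: 0.0
```

```bash
python3 - <<'E'
from lamp import *
st=r.get_state();B=(st['tool_pos'],R.from_quat(st['eef_rot']).as_matrix());print(st['tool_pos'])
go(*hp(-46.9,1.7))
t=snap('top');s=snap('scene')
for n,k in (('t',t),('s',s)): print(n,"handle mid px",proj(k,hp(-46.9,1.7,g=.222,up=.015)[0]),"TCP px",proj(k,st['tool_pos']))
a=cv2.resize(t['image'][140:250,170:300],None,fx=3.07,fy=3.07,interpolation=2)[:336,:399];b=cv2.resize(s['image'][170:280,370:500],None,fx=3.07,fy=3.07,interpolation=2)[:336,:399]
cv2.imwrite('pics/hand.png',np.hstack([a,b])[:,:,::-1])
E
```

```text
[0.54 0.25 0.35]
shift [-0.92, -0.46, 13.68] turn [0.1, -0.1, 1.0]
t handle mid px [215.84 219.78] TCP px [196.69 212.63]
s handle mid px [436.25 208.94] TCP px [451.73 158.68]
```

View pics/hand.png

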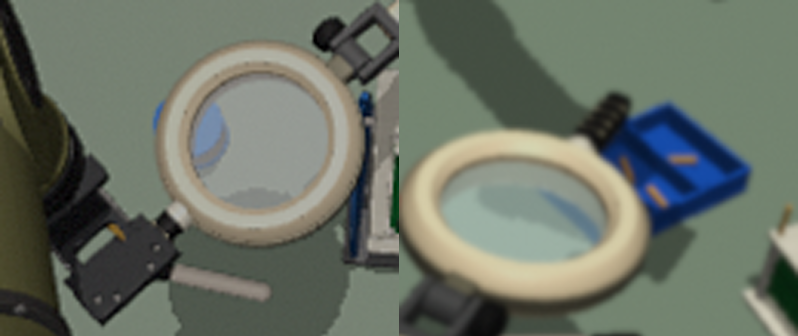

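carry_out([
  [[-0.9,-0.5,3],[0,0,1],0],
  [[-0.9,-0.5,6],[0,0,1],0],
  [[-0.9,-0.5,9],[0,0,1],0],
  [[-0.9,-0.5,11.5],[0,0,1],0],
  [[-0.9,-0.5,13],[0,0,1],0],
  [[-0.9,-0.5,13.7],[0,0,1],0],
  [[-0.9,-0.5,13.7],[0,0,1],0],
], newtons=15)

```text
clock: 20.0
tool_pos: [0.5439, 0.229, 0.2191]
eef_rot: [0.403, 0.915, -0.001, 0.001]
contact_force: [0.5, -0.7, 0.0]
opening: 1.002
finger_force: 0.0
```

carry_out([
  [[0,0,0],[0,0,0],0.5],
  [[0,0,0],[0,0,0],0.8],
  [[0,0,0],[0,0,0],1],
  [[0,0,0],[0,0,0],1],
  [[0,0,0],[0,0,0],1],
  [[0,0,0],[0,0,0],1],
  [[0,0,0],[0,0,0],1],
  [[0,0,0],[0,0,0],1],
], newtons=15)

```text
clock: 20.8
tool_pos: [0.5441, 0.2308, 0.22]
eef_rot: [0.402, 0.915, 0.0, 0.002]
contact_force: [0.1, -0.2, -0.0]
opening: 0.3
finger_force: 0.0
```

```bash
python3 - <<'E'
from lamp import *
st=r.get_state();B=(st['tool_pos'],R.from_quat(st['eef_rot']).as_matrix());print(st['tool_pos'],hp(-46.9,1.7)[0])
a0=np.degrees(np.arctan2(-(st['tool_pos'][1]-C[1]),-(st['tool_pos'][0]-C[0])));print("a from tcp",a0,np.linalg.norm(st['tool_pos'][:2]-C))
K=[hp(a,1.7) for a in np.linspace(-46.9,-4.3,15)[1:]]
rows(K,st['q'],B,None,7.5,4.5)
E
```

```text
[0.54 0.23 0.22] [0.54 0.24 0.22]
a from tcp -46.13647744909693 0.3916430644241404
[[0.7, -1.6, 0.2],[0.0, 0.0, -4.0],1],    # 0.07 [-0.24  0.75  0.56] 0.0 0.0
[[0.5, -3.7, 0.2],[0.0, 0.0, -7.0],1],    # 0.05 [-0.23  0.71  0.62] 0.0 0.0
[[0.2, -5.8, 0.2],[0.0, 0.0, -10.0],1],    # 0.06 [-0.21  0.68  0.67] 0.0 0.0
[[-0.2, -7.9, 0.2],[0.0, 0.0, -13.0],1],    # 0.06 [-0.19  0.65  0.73] 0.0 0.0
[[-0.8, -9.9, 0.2],[0.0, 0.0, -16.0],1],    # 0.06 [-0.17  0.62  0.79] 0.0 0.0
[[-1.4, -12.0, 0.2],[0.0, 0.0, -19.0],1],    # 0.06 [-0.16  0.59  0.85] 0.0 0.0
[[-2.1, -13.9, 0.2],[0.0, 0.0, -22.0],1],    # 0.06 [-0.14  0.57  0.92] 0.0 0.0
[[-3.0, -15.9, 0.2],[0.0, 0.0, -25.0],1],    # 0.07 [-0.12  0.55  0.98] 0.0 0.0
[[-3.9, -17.8, 0.2],[0.0, 0.0, -28.0],1],    # 0.07 [-0.1   0.53  1.05] 0.0 0.0
[[-5.0, -19.6, 0.2],[0.0, 0.0, -31.0],1],    # 0.07 [-0.08  0.51  1.12] 0.0 0.0
[[-6.1, -21.4, 0.2],[0.0, 0.0, -34.0],1],    # 0.07 [-0.06  0.5   1.2 ] 0.0 0.0
[[-7.3, -23.1, 0.2],[0.0, 0.0, -37.0],1],    # 0.08 [-0.04  0.49  1.27] 0.0 0.0

[[-0.1, -2.1, 0.0],[0.0, 0.0, -3.0],1],    # 0.08 [-0.02  0.49  1.35] 0.0 0.0
[[-0.2, -4.2, 0.0],[0.0, 0.0, -6.0],1],    # 0.08 [0.01 0.48 1.43] 0.0 0.0
```

carry_out([
  [[0.5,0,0],[0,0,0],0.5],
  [[1,0,0],[0,0,0],0.5],
  [[1,0,0],[0,0,0],0.7],
  [[1,0,0],[0,0,0],1],
  [[1,0,0],[0,0,0],1],
  [[1,0,0],[0,0,0],1],
  [[1,0,0],[0,0,0],1],
  [[1,0,0],[0,0,0],1],
  [[1,0,0],[0,0,0],1],
], newtons=15)

```text
clock: 21.7
tool_pos: [0.5376, 0.2384, 0.22]
eef_rot: [0.402, 0.916, 0.001, 0.002]
contact_force: [0.8, 2.0, -0.9]
opening: 0.229
finger_force: 15.0
```

```bash
python3 - <<'E'
from lamp import *
st=r.get_state();print(st['tool_pos'])
d=C-st['tool_pos'][:2];a0=np.degrees(np.arctan2(d[1],d[0]));rad=np.linalg.norm(d);print("a",a0,rad,st['finger_force'],st['opening']*88)
y=R.from_quat(st['eef_rot']).as_matrix()[:,1];print("tool a",np.degrees(np.arctan2(-y[0],y[1])))
g=rad-.165; B=(st['tool_pos'],R.from_quat(st['eef_rot']).as_matrix())
M0=B[1];K=[]
for f in np.linspace(0,1,15)[1:]:
    Rz=R.from_euler('z',f*(-4.3-a0),degrees=True).as_matrix(); v=Rz@np.r_[-d,0]; K.append((np.r_[C,st['tool_pos'][2]]+v,Rz@M0))
rows(K,st['q'],B,None,7.5,4.5)
E
```

```text
[0.54 0.24 0.22]
a -46.2180351504576 0.40166881951634265 15.007589233573526 20.122236259201863
tool a -47.44248741892883
[[-0.1, -2.1, -0.0],[-0.0, 0.0, -3.0],1],    # 0.08 [-0.24  0.74  0.55] 0.0 0.0
[[-0.3, -4.2, -0.0],[-0.0, 0.0, -6.0],1],    # 0.05 [-0.23  0.7   0.61] 0.0 0.0
[[-0.6, -6.3, -0.0],[-0.0, 0.0, -9.0],1],    # 0.06 [-0.21  0.67  0.66] 0.0 0.0
[[-1.1, -8.3, -0.0],[-0.0, 0.0, -12.0],1],    # 0.06 [-0.19  0.64  0.72] 0.0 0.0
[[-1.6, -10.3, -0.0],[-0.0, 0.0, -15.0],1],    # 0.06 [-0.18  0.61  0.78] 0.0 0.0
[[-2.2, -12.3, -0.0],[-0.0, 0.0, -18.0],1],    # 0.06 [-0.16  0.59  0.84] 0.0 0.0
[[-3.0, -14.3, -0.0],[-0.0, 0.0, -21.0],1],    # 0.06 [-0.14  0.56  0.9 ] 0.0 0.0
[[-3.8, -16.2, -0.0],[-0.0, 0.0, -24.0],1],    # 0.07 [-0.12  0.54  0.97] 0.0 0.0
[[-4.7, -18.1, -0.0],[-0.0, 0.0, -27.0],1],    # 0.07 [-0.1   0.52  1.04] 0.0 0.0
[[-5.8, -19.9, -0.0],[-0.0, 0.0, -30.0],1],    # 0.07 [-0.08  0.51  1.11] 0.0 0.0
[[-6.9, -21.7, -0.0],[-0.0, 0.0, -33.0],1],    # 0.07 [-0.06  0.5   1.19] 0.0 0.0
[[-8.1, -23.4, -0.0],[-0.0, 0.0, -36.0],1],    # 0.08 [-0.04  0.49  1.26] 0.0 0.0

[[-0.1, -2.1, -0.0],[-0.0, 0.0, -3.0],1],    # 0.08 [-0.02  0.48  1.34] 0.0 0.0
[[-0.3, -4.2, -0.0],[-0.0, 0.0, -6.0],1],    # 0.08 [-0.    0.48  1.42] 0.0 0.0
```

carry_out([
  [[-0.1,-2.1,0],[0,0,-3],1],
  [[-0.3,-4.2,0],[0,0,-6],1],
  [[-0.6,-6.3,0],[0,0,-9],1],
  [[-1.1,-8.3,0],[0,0,-12],1],
  [[-1.6,-10.3,0],[0,0,-15],1],
  [[-2.2,-12.3,0],[0,0,-18],1],
  [[-3,-14.3,0],[0,0,-21],1],
  [[-3.8,-16.2,0],[0,0,-24],1],
  [[-4.7,-18.1,0],[0,0,-27],1],
  [[-5.8,-19.9,0],[0,0,-30],1],
  [[-6.9,-21.7,0],[0,0,-33],1],
  [[-8.1,-23.4,0],[0,0,-36],1],
])

```text
clock: 22.9
tool_pos: [0.419, 0.0197, 0.2199]
eef_rot: [0.099, 0.995, -0.0, 0.002]
contact_force: [0.4, 2.2, 1.6]
opening: 0.225
finger_force: 15.0
```

carry_out([
  [[-0.1,-2.1,0],[0,0,-3],1],
  [[-0.3,-4.2,0],[0,0,-6],1],
  [[-0.3,-4.2,0],[0,0,-6],1],
])

```text
clock: 23.2
tool_pos: [0.4133, -0.0243, 0.2199]
eef_rot: [0.05, 0.999, -0.001, 0.001]
contact_force: [-1.7, 0.7, 1.0]
opening: 0.228
finger_force: 15.2
```

```bash
cat > tl.py <<'E'
from lamp import *
st=r.get_state();tp=st['tool_pos'];M0=R.from_quat(st['eef_rot']).as_matrix();print(tp,st['q'])
d=C-tp[:2];a0=np.degrees(np.arctan2(d[1],d[0]));y=M0[:,1];print("a",a0,"rad",np.linalg.norm(d),"tool a",np.degrees(np.arctan2(-y[0],y[1])),st['contact_force'])
g=np.linalg.norm(d)-.165; s0=1.7; S=34.0
K=[]
for s in np.linspace(s0,S,11)[1:]:
    b=3*(s-s0)/(S-s0); p=hp(a0,s,b,0,g)[0]+(tp-hp(a0,s0,0,0,g)[0]); Ry=R.from_rotvec(-y*b,degrees=True).as_matrix(); K.append((p,Ry@M0))
rows(K,st['q'],(tp,M0),None,7.5,4.5)
E
python3 tl.py
```

```text
[ 0.41 -0.02  0.22] [-0.06  0.46  0.01  2.2  -0.01  0.48  1.43]
a -3.8868340355444473 rad 0.403088212226043 tool a -5.711945884956903 [-1.71  0.74  1.02]
[[-0.1, 0.0, 1.3],[0.0, -0.0, 0.0],1],    # 0.05 [-0.01  0.43  1.43] 0.0 0.0
[[-0.2, 0.0, 2.7],[-0.0, -1.0, -0.0],1],    # 0.05 [-0.01  0.38  1.43] 0.0 0.0
[[-0.5, 0.0, 4.0],[0.0, -1.0, 0.0],1],    # 0.05 [-0.01  0.33  1.43] 0.0 0.0
[[-0.8, 0.0, 5.3],[-0.0, -1.0, -0.0],1],    # 0.04 [-0.01  0.29  1.42] 0.0 0.0
[[-1.2, 0.1, 6.6],[-0.0, -2.0, -0.0],1],    # 0.04 [-0.    0.25  1.42] 0.0 0.0
[[-1.6, 0.1, 7.9],[0.0, -2.0, 0.0],1],    # 0.04 [-0.    0.21  1.42] 0.0 0.0
[[-2.1, 0.1, 9.1],[-0.0, -2.0, 0.0],1],    # 0.03 [-0.    0.17  1.42] 0.0 0.0
[[-2.7, 0.1, 10.3],[0.0, -2.0, 0.0],1],    # 0.03 [-0.    0.14  1.42] 0.0 0.0
[[-3.4, 0.1, 11.5],[-0.0, -3.0, 0.0],1],    # 0.03 [-0.    0.12  1.43] 0.0 0.0
[[-4.1, 0.2, 12.6],[-0.0, -3.0, -0.0],1],    # 0.03 [-0.    0.09  1.43] 0.0 0.0
```

carry_out([
  [[-0.1,0,1.3],[0,-0.3,0],1],
  [[-0.2,0,2.7],[0,-0.6,0],1],
  [[-0.5,0,4],[0,-1,0],1],
  [[-0.8,0,5.3],[0,-1.2,0],1],
  [[-1.2,0.1,6.6],[0,-1.5,0],1],
  [[-1.6,0.1,7.9],[0,-2,0],1],
  [[-2.1,0.1,9.1],[0,-2,0],1],
  [[-2.7,0.1,10.3],[0,-2.5,0],1],
  [[-3.4,0.1,11.5],[0,-3,0],1],
  [[-4.1,0.2,12.6],[0,-3,0],1],
  [[-4.1,0.2,12.6],[0,-3,0],1],
], newtons=20)

```text
clock: 24.3
tool_pos: [0.4574, -0.023, 0.0928]
eef_rot: [0.048, 0.998, -0.001, 0.029]
contact_force: [2.5, -0.0, -5.9]
opening: 0.227
finger_force: 20.0
```

```bash
python3 - <<'E'
from lamp import *
st=r.get_state();tp=st['tool_pos'];print(tp*1000,st['contact_force'],st['finger_force'],np.degrees(st['q']))
t=snap('top');s=snap('scene')
a=cv2.resize(t['image'][120:270,240:400],None,fx=2.49,fy=2.49,interpolation=2);b=cv2.resize(s['image'][210:360,240:400],None,fx=2.49,fy=2.49,interpolation=2)
cv2.imwrite('pics/tilt.png',np.hstack([a,b])[:,:,::-1])
E
```

```text
[457.35 -22.96  92.78] [ 2.53 -0.05 -5.85] 19.993822529213503 [ -3.73  43.02   0.75 128.23  -0.04   5.52  81.38]
```

View pics/tilt.png

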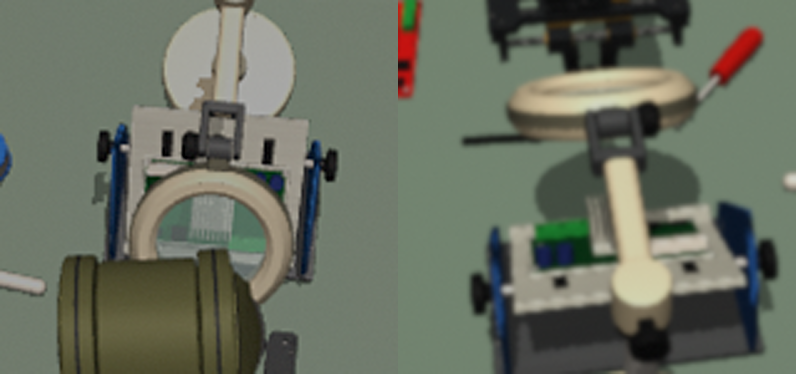

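carry_out([
  [[0,0,0],[0,0,0],0.6],
  [[0,0,0],[0,0,0],0.3],
  [[0,0,0],[0,0,0],0],
  [[0,0,0],[0,0,0],0],
  [[0.5,0,-0.3],[0,0,0],0],
  [[1.5,0,-1],[0,0,0],0],
  [[2.5,0,-3],[0,0,0],0],
  [[3,0,-6],[0,0,0],0],
  [[3,0,-10],[0,0,0],0],
  [[3,0,-14],[0,0,0],0],
  [[3,0,-18],[0,0,0],0],
  [[3,0,-22],[0,0,0],0],
])

```text
clock: 25.6
tool_pos: [0.4117, -0.0195, 0.3136]
eef_rot: [0.048, 0.998, -0.002, 0.028]
contact_force: [0.6, 0.4, -0.6]
opening: 1.003
finger_force: 0.0
```

carry_out([
  [[0,-4,-2],[0,0,0],0],
  [[0,-8,-4],[0,0,0],0],
  [[0,-12,-5],[0,0,0],0],
  [[0,-16,-5],[0,0,0],0],
  [[0,-20,-5],[0,0,0],0],
  [[0,-24,-5],[0,0,0],0],
  [[0,-28,-5],[0,0,0],0],
  [[0,-30,-5],[0,0,0],0],
])

```text
clock: 26.4
tool_pos: [0.3799, -0.3205, 0.3617]
eef_rot: [0.05, 0.998, -0.002, 0.027]
contact_force: [0.1, 0.4, -0.3]
opening: 1.004
finger_force: 0.0
```

```bash
cat > fit.py <<'E'
from lamp import *
from scipy.optimize import minimize
t=snap('top');s=snap('scene')
th=np.linspace(0,2*np.pi,90)
def ring(a,sl,dr=0.):
    a_,s_=np.radians(a),np.radians(sl); u=np.array([-np.cos(a_),-np.sin(a_),0]); v=np.cos(s_)*u-np.array([0,0,np.sin(s_)]); w=np.array([np.sin(a_),-np.cos(a_),0]); n=np.cross(w,v); n*=np.sign(n[2])
    c=np.array([*C,.24])+.165*u+.1*v
    return np.vstack([c+.082*(np.cos(th)[:,None]*v+np.sin(th)[:,None]*w)*k+h*n for h,k in((.018,.93),(.008,1),(-.008,1),(-.018,.93))]),c,n
def mask(im):
    h=cv2.cvtColor(im['image'],cv2.COLOR_RGB2HSV); return ((h[...,0]<25)&(h[...,0]>8)&(h[...,1]>30)&(h[...,2]>95)).astype(np.uint8)
ms={id(k):mask(k) for k in(t,s)}
def cost(x,show=False):
    tot=0
    for k in(t,s):
        pts=np.array([proj(k,p) for p in ring(*x)[0]])
        cx,cy=pts.mean(0).astype(int); W=np.zeros((480,640),np.uint8); cv2.fillConvexPoly(W,cv2.convexHull((pts*16).astype(np.int32)),1,shift=4)
        m=ms[id(k)][cy-50:cy+50,cx-60:cx+60]; 
        cs,_=cv2.findContours(m.copy(),cv2.RETR_EXTERNAL,cv2.CHAIN_APPROX_NONE); c=max(cs,key=cv2.contourArea)[:,0]+[cx-60,cy-50]
        hull=cv2.convexHull((pts).astype(np.float32)); dd=np.array([cv2.pointPolygonTest(hull,tuple(map(float,q)),True) for q in c])
        tot+=np.mean(np.minimum(np.abs(dd),3)**2)
    return tot
if __name__=="__main__":
    g=[(cost((a,sl)),a,sl) for a in np.arange(-9,2,1.) for sl in np.arange(24,45,1.)]
    for x in sorted(g)[:6]: print(np.round(x,2))
    _,a,sl=min(g); _,c,n=ring(a,sl); P=platen(); Lp=L+.0037*P[:,2]
    print("lens in board mm",P.T@(c-Lp)*1000-[50,0,28],"angle deg",np.degrees(np.arccos(n@P[:,2])))
    cv2.imwrite('pics/end.png',np.hstack([cv2.resize(k['image'][y:y+150,240:400],None,fx=2.49,fy=2.49,interpolation=2) for k,y in((t,120),(s,210))])[:,:,::-1])
E
python3 fit.py
```

```text
[ 7.89 -5.   38.  ]
[ 7.95 -5.   39.  ]
[ 8.07 -5.   40.  ]
[ 8.07 -5.   41.  ]
[ 8.57 -5.   37.  ]
[ 8.85 -5.   42.  ]
lens in board mm [  7.43  -1.59 106.8 ] angle deg 4.021048341267501
```

View pics/end.png

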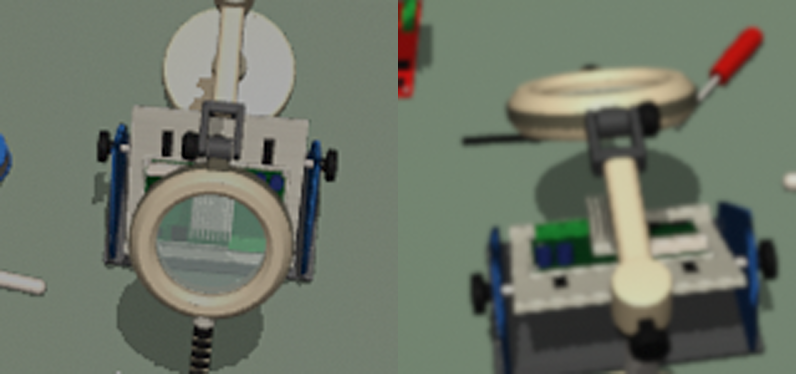

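The final view shows the lens over the heatsink, the handle clear of the gripper and the board in place. I'll check the tilt from the ring's outline extents, using the initial picture as reference.

```bash
cat > f2.py <<'E'
from fit import *
def bb(x):
    o=[]
    for k in(t,s):
        p=np.array([proj(k,q) for q in ring(*x)[0]]); o+=[p[:,0].min(),p[:,0].max(),p[:,1].min(),p[:,1].max()]
    return np.array(o)
obs={"start":[221,288.7,153.7,219.7,369.6,451.5,212.5,270],"now":[292.6,357.3,187.1,247.7,283.8,360.1,236.5,266.2]}
P=platen();Lp=L+.0037*P[:,2]
for (n,o),x0 in zip(obs.items(),((-46,0),(-5,35))):
    f=least_squares(lambda x:bb(x)-o,x0); print(n,f.x,f.fun)
    _,c,nn=ring(*f.x); print("lens in board mm",P.T@(c-Lp)*1000-[50,0,28],"angle",np.degrees(np.arccos(nn@P[:,2])))
E
python3 f2.py
```

```text
start [-46.54   3.72] [-0.59 -0.37  0.01  1.21 -0.6  -0.5  -1.45  3.77]
lens in board mm [ 77.81 173.43 125.75] angle 31.331443401264107
now [-4.76 36.2 ] [-0.94  0.06 -1.26  0.78 -0.31 -0.46  0.26  0.28]
lens in board mm [  7.25  -2.59 109.94] angle 2.217491156636162
```

```bash
python3 -c "
from plant import r
print(r.finish_job())"
```

```text
the job is handed in; nothing more can be done
None
```

The job is handed in at about 26 s of the 67 s allowed; no verdict was shown. The board lies heatsink up on the platen against the ledge and released, and the lens sits about 7 mm off its centre and 2–4° from parallel by my image measurements (limits 30 mm and 6.9°), with the arm clear of everything.

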